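# Load the twin-bowl polisher

## Task

Gather the stray blanks from the rubber pad into the steel cup with those already in it, then pour all the blanks from the cup into the polisher's empty bowl, leaving the finished casting where it lies in the other bowl. When every blank is in that bowl, turn the selector's pointer to the mark on that bowl's side to run it, and leave the empty cup standing upright on its cork coaster. Do not push the glue bottle or the tape dispenser about.

Things in the scene. Friction and masses are not known exactly. Their poses are not given: they have to be found in the camera images.
- polisher: bench polisher, fixed: white box 260 x 320 mm, its flat deck 65 mm above the table, with two open black bowls side by side at the back and a black selector in front. Origin: on the table under the machine, x axis to the back (away from the robot at yaw 0), y to its left. Box spans x -150..110, y -160..160 mm
- bowl_left (a point): centre of the inner floor of the left bowl (machine frame x 30, y +85, z 70 mm). Bowl: inner radius 42 mm at the floor, 61 mm at the rim, rim 115 mm above the table, walls 4 mm
- bowl_right (a point): centre of the inner floor of the right bowl, the same size (machine frame x 30, y -85, z 70 mm)
- selector (a joint): angle of the selector (rad): 0 = its white pointer at the middle (off) mark, straight to the back of the machine; +1.05 = at the left mark (runs the left bowl); -1.05 = at the right mark (runs the right bowl). Positive is anticlockwise from above; stops at +-1.35. It turns stiffly and stays where it is left
- selector_grip (a point): on the selector's upright axis (machine frame x -100, y 0), 98 mm above the table, at the height to grip; its x axis turns with the selector and points the way the pointer points. The selector is a black bar 44 mm long (along that x), 14 mm thick, 32 mm tall (z 74..106 mm), on a round foot 44 mm across
- coaster: round cork coaster, fixed, 110 mm across, 4 mm thick, origin under its centre: the cup's place. It may lie on either side of the machine
- pad: black rubber pad, fixed, 180 x 180 x 3 mm, origin under its centre, on the other side; the stray blanks lie on it
- cup: plain steel cup, 80 mm tall, 62 mm across at the foot, 68 mm at the rim, walls 3 mm, floor 4 mm, no handle; origin at the centre of its underside, z along its axis to the mouth
- cup_rim (a point): centre of the cup's mouth, 80 mm above its underside
- finished_left: a finished aluminium casting lying in the left bowl: a disc 40 mm across, 18 mm tall with its hub. Origin at the centre of its underside. Absent when the left bowl is the empty one
- finished_right: the same casting lying in the right bowl. Absent when the right bowl is the empty one (exactly one of the two is present)
- glue: bystander: small black glue bottle 38 mm across, 100 mm tall, origin at the centre of its underside
- dispenser: bystander: heavy black tape dispenser, 70 x 150 x 115 mm, origin at the centre of its underside
- blank1: aluminium blank, a chunky block 20 (x) x 16 (y) x 16 (z) mm with rounded edges, 14 g, origin at its centre; in the cup at the start; may be absent
- blank2: aluminium blank, a chunky block 20 (x) x 16 (y) x 16 (z) mm with rounded edges, 14 g, origin at its centre; in the cup at the start; may be absent
- blank3: aluminium blank, a chunky block 20 (x) x 16 (y) x 16 (z) mm with rounded edges, 14 g, origin at its centre; in the cup at the start; may be absent
- blank4: aluminium blank, a chunky block 20 (x) x 16 (y) x 16 (z) mm with rounded edges, 14 g, origin at its centre; in the cup at the start; may be absent
- blank5: aluminium blank, a chunky block 20 (x) x 16 (y) x 16 (z) mm with rounded edges, 14 g, origin at its centre; a stray on the rubber pad at the start; may be absent
- blank6: aluminium blank, a chunky block 20 (x) x 16 (y) x 16 (z) mm with rounded edges, 14 g, origin at its centre; a stray on the rubber pad at the start; may be absent
- blank7: aluminium blank, a chunky block 20 (x) x 16 (y) x 16 (z) mm with rounded edges, 14 g, origin at its centre; a stray on the rubber pad at the start; may be absent
- blank8: aluminium blank, a chunky block 20 (x) x 16 (y) x 16 (z) mm with rounded edges, 14 g, origin at its centre; a stray on the rubber pad at the start; may be absent
- blank9: aluminium blank, a chunky block 20 (x) x 16 (y) x 16 (z) mm with rounded edges, 14 g, origin at its centre; a stray on the rubber pad at the start; may be absent
Not all that is in view belongs to the job. Several things look just like the coaster: the one meant starts nearest to the robot's base. There is more than one size of the cup; the job needs the smaller.

How it is judged:
By the outcome, as a careful person would: the job done as asked, in the order asked, and still so for the second after the job is handed in, with the robot touching nothing.
Of blank1, blank2, blank3, blank4 only 2 to 4 are there at a start; the rules pass over those that are not, and their reading is None.
Of blank5, blank6, blank7, blank8, blank9 only 3 to 5 are there at a start; the rules pass over those that are not, and their reading is None.
Of finished_left, finished_right only 1 to 1 are there at a start; the rules pass over those that are not, and their reading is None.
At some moment in a run one of cup, blank5, blank6, blank7, blank8, blank9 may be knocked a few centimetres aside while the robot is not near it.
Once in a run the grip may slacken for a moment while it holds something.
It also fails if it takes over 210 s, if anything falls off the work surface, if the arm or the gripper's body presses on something with over 40 N, if the wrist force passes 120 N, or if a joint passes its speed limit or range.

## Robot

A 6-joint arm with a two-finger parallel gripper is mounted at the origin on the work surface. World frame = base frame: x ahead of the robot, y to its left, z up, the work surface at z = 0. Lengths are in m, angles in rad, forces in N, time in s.
With the tool pointing down it reaches from about 0.3 to 0.775 m from the base axis. Payload 14.6 kg.
Tool frame: the origin (TCP) lies on the centre line of the jaws, within the pads' length; the fingertips stand 19 mm ahead of it and the grasp point (between the pads) is the TCP; z points along the fingers, y is the line along which they close (so a half turn about z gives the same grasp; the last joint's range is limited). The gripper opens to 94 mm and grips with 3 to 60 N. Pads are 16 mm wide; open, the fingers measure 119 mm over their backs; the gripper's body (75 mm by 177 mm) begins 78 mm behind the grasp point.
Start: joints at [-0.067, 0.3, 1.521, -0, 1.321, -0.067], TCP at [0.55, -0, 0.224] pointing down, gripper open.
Joint ranges: [-3.03, 3.03], [-0.79, 2.21], [0.23, 2.52], [-1.04, 4.18], [0, 3.07], [-2.55, 2.55]. Speed limits (rad/s): [2.22, 2.22, 2.57, 3.14, 3.14, 3.14].

## Interface

Orientations are given as [roll, pitch, yaw] about the fixed x, y, z axes, in that order (R = Rz(yaw) Ry(pitch) Rx(roll)).
In Python, from station import get_obs, camera, workorder gives the robot as it stands.
- The arm moves only by the tool play_rows, never from a script. Its argument "motion" is a list that holds one entry, the list of rows, each a list of 7 numbers: the shift along the tool's x, y, z as a fraction of full scale, then the turn, a rotation vector about the tool's x, y, z as a fraction of full scale, then the opening, from -1 (shut) to 1 (fully open). In form: [[[x, y, z, ax, ay, az, grip], ...]]. A call has 1 to 10 rows; each row is the pose to reach, as a shift and turn from the pose commanded when the call began, along the tool's axes at that moment, turning the shorter way round; what a row does not reach only later rows make up. Full scale, the value 1, is 0.25 m for a shift and 2 pi rad for a turn. A row lasts 1/10 s, in which the tool goes at most 50 mm and 8.59 degrees, less where a joint would pass 70% of its speed; a pose out of reach is approached as far as the arm can. A call with a number of a shift or a turn outside -1 to 1 is refused whole. A call with a gripper value outside its range is refused whole. The fingers move at their own pace and stop on an object; "grip_force" is the grip in N (left out, the last holds). Time passes only in rows, so rows that repeat a pose let the fingers close. It gives the time, the measured TCP pose, the force, the opening and the grip force at its end, in the units of the state.
- get_obs(): the state, without advancing time (a new reading comes with each control period).
- camera(name): name is "scene" or "side" or "wrist"; returns a dict with "frame" (480x640x3 uint8, red, green, blue), "z_map" (480x640 float32, m along the optical axis (not along the pixel's ray), 0 where there is no reading), "camera_matrix" (3x3 intrinsics, pixels), "T" (4x4, takes a point from camera to world coordinates); the wrist camera has in their place "T_tool_cam" (4x4, takes a point from camera to tool coordinates, whose origin is the TCP and whose axes are the flange's). Camera axes: x right, y up, looking along -z (the intrinsics and any distortion apply to the point x, -y, -z); pixel columns grow to the right and rows downward; lengths in m; the calibration is good to about 2 mm. A picture is of the moment at which its call begins: read the wrist's pose just before it.
- workorder.hand_in(): hands the job in; it is judged then, once.
The state is a dict: "time_s": time; "qpos": joint angles; "joint_vel": joint speeds; "tau": joint torques, N m; "ee_pos": TCP position; "eef_rot": TCP orientation; "force": force on the tool from outside, world axes, zero at the start; "moment": the same for the moment, N m; "grip_width": finger opening in m; "grip_force": force on a finger pad.
Only numpy, scipy, OpenCV 4.12 (cv2) and the standard library are available. Lean on these libraries where they do the work, as an engineer would, in place of code of your own. Each camera call takes 0.05 s, during which the arm holds its last target. There are 200 camera calls.

## Working session

There is one attempt and no reset: what is moved stays moved. The work goes in short steps, Python scripts to look and compute and a tool call to move; the robot and the scene stay as the last step left them, time stands still between calls to the robot, and variables do not carry over. Pictures are saved under pics/ and viewed, at most 14 in all, crops included, and the job is handed in when it is done.

Besides the shell and the picture viewer there is one more tool, called after "Call:" in YAML: its name, and indented under it one key for each argument. play_rows: Moves the arm, as the interface text tells. Its arguments: {"type":"object","properties":{"motion":{"type":"array"},"grip_force":{"type":"number"}},"required":["motion"]}

```bash
ls; mkdir -p pics; cat > h.py <<'E'
import numpy as np, cv2
from station import get_obs, camera
from scipy.spatial.transform import Rotation as Ro
def world(c,Tw=None):
    z=c["z_map"];K=np.array(c["camera_matrix"]);T=np.array(c["T"]) if "T" in c else Tw@np.array(c["T_tool_cam"])
    v,u=np.mgrid[0:480,0:640]
    P=np.stack([(u-K[0,2])/K[0,0]*z,-(v-K[1,2])/K[1,1]*z,-z],-1)
    return P@T[:3,:3].T+T[:3,3]
def toolT():
    o=get_obs();T=np.eye(4);T[:3,:3]=Ro.from_euler('xyz',o["eef_rot"]).as_matrix();T[:3,3]=o["ee_pos"];return T
def snap(n,f=None):
    Tw=toolT();c=camera(n);W=world(c,Tw)
    if f: cv2.imwrite("pics/"+f,c["frame"][:,:,::-1])
    return c,W
E
python3 - <<'E'
from h import *
o=get_obs();print(o)
for n in("scene","side"):
    c,W=snap(n,n+"0.png");np.savez(n+"0.npz",f=c["frame"],W=W,z=c["z_map"]);print([k for k in c],np.array(c["T"]).round(3))
E
```

```text
pics
{'time_s': 0.0, 'qpos': array([-6.65870994e-02,  3.00491953e-01,  1.52155518e+00, -2.09122526e-05,
        1.32068186e+00, -6.66030875e-02]), 'joint_vel': array([-0.00020341,  0.00109058,  0.0004157 , -0.00106468, -0.00150097,
       -0.00179638]), 'tau': array([-1.53750298e-03, -5.31805658e+01, -3.52735734e+01,  7.07558286e-02,
        2.43994006e-02, -4.79655944e-05]), 'ee_pos': array([5.49773480e-01, 1.41577209e-05, 2.23885829e-01]), 'eef_rot': array([-3.14045748e+00, -5.54175269e-05,  1.57081747e+00]), 'force': array([ 0.31233259, -0.00763356,  0.7146796 ]), 'moment': array([ 0.01300886, -0.03231892,  0.02935174]), 'grip_force': 0.0, 'grip_width': 0.09417890272040798}
['frame', 'z_map', 'camera_matrix', 'T'] [[-0.317 -0.555  0.769  1.365]
 [ 0.948 -0.195  0.251  0.337]
 [ 0.01   0.809  0.588  0.727]
 [ 0.     0.     0.     1.   ]]
['frame', 'z_map', 'camera_matrix', 'T'] [[ 0.998  0.02  -0.058  0.408]
 [-0.059  0.592 -0.804 -0.985]
 [ 0.018  0.806  0.592  0.851]
 [ 0.     0.     0.     1.   ]]
```

View pics/scene0.png

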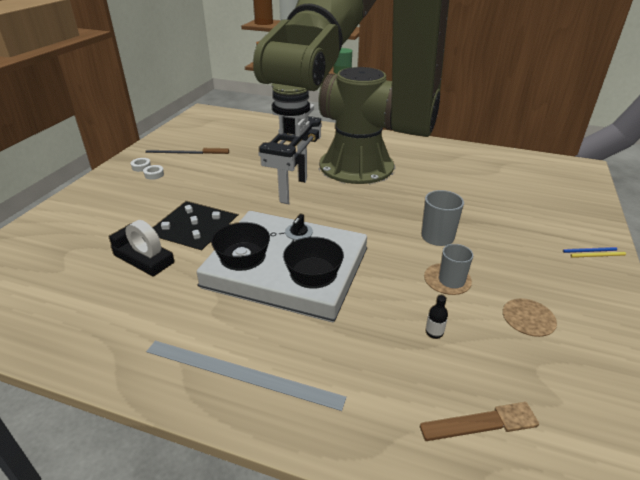

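View pics/side0.png

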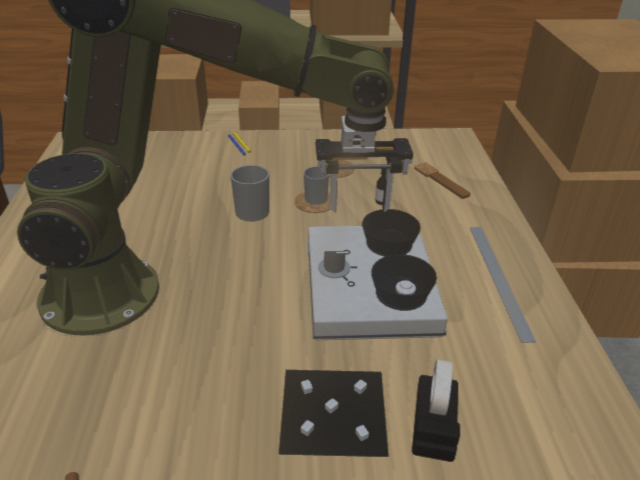

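The scene view shows the casting in the robot-right bowl (240,252), the empty left bowl (313,262), the small cup on a coaster (455,268), and the glue bottle (437,318). The pad is at (195,222) with five strays. The side view shows the strays at (307,386), (360,386), (331,405), (307,427) and (362,432), with the tape dispenser at (437,420).

```bash
cat > m.py <<'E'
from h import *
def cl(f,W,m,mn=15):
    n,l,s,c=cv2.connectedComponentsWithStats(m.astype(np.uint8))
    for i in range(1,n):
        if s[i,4]>=mn: yield i,l==i,s[i],c[i]
def strays(f,W,z):
    g=f.astype(float).mean(2)
    m=(W[...,2]>.012)&(W[...,2]<.026)&(g>110)&(z>0)&(W[...,1]<-.15)
    for i,k,s,c in cl(f,W,m,12):
        P=W[k]; 
        t=P[P[:,2]>.016] if (P[:,2]>.016).sum()>8 else P
        r=cv2.minAreaRect((t[:,:2]*1000).astype(np.float32))
        print(c.round(0),s[4],"mean",t.mean(0).round(4),"rect",np.round(r[0],1),np.round(r[1],1),round(r[2],1))
E
python3 - <<'E'
from m import *
for n in("side","scene"):
    d=np.load(n+"0.npz");f,W,z=d["f"],d["W"],d["z"]
    print(n);strays(f,W,z)
    # things above table
    m=(W[...,2]>.07)&(W[...,2]<.14)&(z>0)&(W[...,0]>.25)&(W[...,0]<1.0)&(abs(W[...,1])<.5)
    for i,k,s,c in cl(f,W,m,40):
        P=W[k];print("obj",c.round(0),s[4],P.min(0).round(3),P.max(0).round(3))
    # deck
    m=(abs(W[...,2]-.065)<.004)&(z>0)&(f.mean(2)>140)&(W[...,0]>.3)&(abs(W[...,1])<.3)
    P=W[m];r=cv2.minAreaRect((P[:,:2]*1000).astype(np.float32));print("deck",r,P[:,2].mean())
    # brown coasters
    hsv=cv2.cvtColor(f,cv2.COLOR_RGB2HSV)
    fi=f.astype(int)
    m=(abs(W[...,2]-.004)<.004)&(fi[...,0]-fi[...,2]>45)&(f[...,0]<190)&(W[...,1]>.1)&(W[...,0]<1)
    m=cv2.morphologyEx(m.astype(np.uint8),cv2.MORPH_OPEN,np.ones((3,3)))
    for i,k,s,c in cl(f,W,m,80):
        P=W[k];r=cv2.minEnclosingCircle((P[:,:2]*1000).astype(np.float32));print("brown",c.round(0),s[4],P.min(0).round(3),P.max(0).round(3),r)
E
```

```text
side
[306. 385.] 80 mean [ 0.4361 -0.2826  0.0189] rect [ 435.9 -281.8] [15.4 20.1] 20.2
[360. 385.] 83 mean [ 0.5324 -0.2869  0.0193] rect [ 532.4 -286.5] [21.1 14.8] 42.5
[331. 404.] 86 mean [ 0.4776 -0.3262  0.0188] rect [ 478.4 -325.9] [20.1 15. ] 41.8
[307. 426.] 97 mean [ 0.4337 -0.3702  0.0189] rect [ 434.  -369.4] [19.3 14.4] 52.2
[361. 431.] 98 mean [ 0.5242 -0.3842  0.0191] rect [ 524.  -383.1] [15.1 20.6] 18.7
obj [249. 181.] 1122 [0.269 0.256 0.07 ] [0.363 0.361 0.118]
obj [314. 176.] 236 [0.452 0.326 0.07 ] [0.517 0.4   0.088]
obj [382. 175.] 67 [0.646 0.33  0.071] [0.664 0.35  0.103]
obj [397. 258.] 4657 [ 0.57  -0.162  0.07 ] [0.698 0.139 0.121]
obj [334. 261.] 450 [ 0.479 -0.034  0.07 ] [0.532 0.016 0.109]
obj [441. 383.] 812 [ 0.635 -0.387  0.07 ] [ 0.676 -0.299  0.119]
deck ((584.9871215820312, -10.123382568359375), (323.26385498046875, 256.7667541503906), 89.6539306640625) 0.06576409489437593
brown [318. 133.] 89 [0.489 0.725 0.   ] [0.545 0.798 0.007] ((516.9630126953125, 759.74853515625), 42.760414123535156)
brown [450. 183.] 3493 [0.742 0.111 0.   ] [1.    0.8  
[... 3067 characters left out ...]
] [ 0.699 -0.032  0.117]
obj [313. 258.] 1872 [0.571 0.009 0.07 ] [0.701 0.137 0.116]
obj [457. 255.] 334 [0.45  0.329 0.07 ] [0.523 0.396 0.086]
obj [440. 304.] 186 [0.654 0.334 0.07 ] [0.678 0.359 0.101]
deck ((586.5435180664062, -11.128463745117188), (318.87060546875, 260.75848388671875), 89.78813934326172) 0.06387240341190745
brown [437. 280.] 428 [0.435 0.298 0.   ] [0.538 0.384 0.006] ((484.57757568359375, 348.18408203125), 56.685943603515625)
brown [467. 284.] 89 [0.466 0.387 0.   ] [0.519 0.408 0.006] ((492.29595947265625, 396.75396728515625), 26.713298797607422)
brown [529. 317.] 1449 [0.495 0.478 0.   ] [0.607 0.586 0.007] ((551.6210327148438, 533.1043090820312), 57.16994857788086)
```

Machine origin is about (0.606,-0.011) with yaw about 0. The left bowl is at (0.636,0.074), the cup at (0.486,0.362), and all five strays are located. I'm starting with the blank near the dispenser.

Call:
play_rows:
  motion:
    - [[-1, -0.064, 0.2, 0, 0, 0, -0.04], [-1, -0.064, 0.2, 0, 0, 0, -0.04], [-1, -0.064, 0.2, 0, 0, 0, -0.04], [-1, -0.064, 0.2, 0, 0, 0, -0.04], [-1, -0.064, 0.2, 0, 0, 0, -0.04], [-1, -0.064, 0.2, 0, 0, 0, -0.04]]
  grip_force: 15

```text
time_s: 0.7
ee_pos: [0.5325, -0.2543, 0.1725]
eef_rot: [-3.139, -0.001, 1.566]
force: [0.7, 0.6, 0.3]
grip_width: 0.0492
grip_force: 0.0
```

Call:
play_rows:
  motion:
    - [[-0.144, 0, 0.296, 0, 0, -0.12, -0.04], [-0.144, 0, 0.296, 0, 0, -0.12, -0.04], [-0.144, 0, 0.296, 0, 0, -0.12, -0.04], [-0.144, 0, 0.296, 0, 0, -0.12, -0.04], [-0.144, 0, 0.296, 0, 0, -0.12, -0.04], [-0.144, 0, 0.296, 0, 0, -0.12, -0.04], [-0.144, 0, 0.296, 0, 0, -0.12, -0.04]]

```text
time_s: 1.4
ee_pos: [0.534, -0.2856, 0.1004]
eef_rot: [-3.142, -0.0, 2.321]
force: [-0.6, 0.0, -0.1]
grip_width: 0.0452
grip_force: 0.0
```

```bash
python3 - <<'E'
from m import *
c,W=snap("side");strays(c["frame"],W,c["z_map"])
c,W=snap("wrist","w1.png");strays(c["frame"],W,c["z_map"]);print(get_obs())
E
```

```text
[306. 385.] 89 mean [ 0.4358 -0.2823  0.0192] rect [ 435.8 -281.3] [15.3 20.4] 15.4
[360. 385.] 91 mean [ 0.5321 -0.287   0.0192] rect [ 532.1 -286.3] [22.3 15.4] 46.6
[331. 404.] 95 mean [ 0.477  -0.3264  0.0189] rect [ 476.8 -325.7] [19.6 15.6] 43.2
[307. 426.] 107 mean [ 0.4337 -0.3701  0.0188] rect [ 434.  -369.7] [19.6 15.8] 56.6
[362. 431.] 108 mean [ 0.5242 -0.3839  0.019 ] rect [ 523.5 -383.2] [15.9 20.9] 19.0
[355.  38.] 12 mean [ 0.4534 -0.1714  0.021 ] rect [ 453.9 -171.3] [8.2 0.6] 0.2
[400.  86.] 12 mean [ 0.4935 -0.1717  0.021 ] rect [ 493.6 -171.7] [9.8 0.5] 1.1
[444. 134.] 12 mean [ 0.5364 -0.1718  0.0207] rect [ 536.5 -171.9] [10.2  0.6] 0.8
[219. 150.] 730 mean [ 0.4341 -0.2816  0.0195] rect [ 433.6 -282.2] [16.2 20. ] 18.5
[483. 175.] 33 mean [ 0.5753 -0.172   0.0212] rect [ 575.2 -172. ] [ 0.8 29. ] 89.7
[504. 198.] 14 mean [ 0.5978 -0.1721  0.021 ] rect [ 597.7 -172.2] [12.9  0.6] 0.5
[518. 212.] 12 mean [ 0.6132 -0.1722  0.0207] rect [ 613.2 -172.2] [11.8  0.4] 0.2
[226. 236.] 645 mean [ 0.4755 -0.3249  0.0196] rect [ 475.4 -325.6] [19.9 16.3] 38.1
[141. 239.] 6
[... 463 characters left out ...]
17.1 -377.9] [3.5 5.3] 22.9
{'time_s': 1.5, 'qpos': array([-5.51798452e-01,  5.44490180e-01,  1.47753018e+00,  4.22940478e-05,
        1.11961847e+00, -1.30247061e+00]), 'joint_vel': array([-0.00158617, -0.00044737,  0.00025418,  0.00092108,  0.0007494 ,
       -0.01500514]), 'tau': array([ 4.09516948e-02, -6.33026648e+01, -3.19888794e+01,  5.73946018e-03,
        7.78949750e-02,  1.67136494e-02]), 'ee_pos': array([ 0.53405242, -0.28576327,  0.10047543]), 'eef_rot': array([ 3.14156820e+00, -5.46197355e-05,  2.32145004e+00]), 'force': array([ 0.1634576 ,  0.86477818, -0.31108753]), 'moment': array([-0.01442543, -0.02486684, -0.0105489 ]), 'grip_force': 0.0, 'grip_width': 0.045338335111360234}
```

View pics/w1.png

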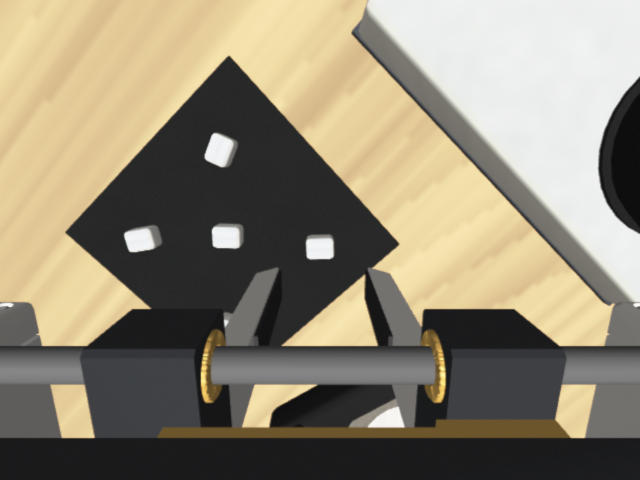

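The wrist view shows blank B centred between the fingers at (319,247), with the other four at (220,150), (227,237), (142,239) and one hidden behind a finger. I'm gripping it now.

Call:
play_rows:
  motion:
    - [[0, 0, 0.304, 0, 0, 0, -0.04], [0, 0, 0.304, 0, 0, 0, -0.04], [0, 0, 0.304, 0, 0, 0, -0.04], [0, 0, 0.304, 0, 0, 0, -1], [0, 0, 0.304, 0, 0, 0, -1], [0, 0, 0.304, 0, 0, 0, -1], [0, 0, 0.304, 0, 0, 0, -1], [0, 0, -0.3, 0, 0, 0, -1], [0, 0, -0.3, 0, 0, 0, -1], [0, 0, -0.3, 0, 0, 0, -1]]

```text
time_s: 2.5
ee_pos: [0.5337, -0.2858, 0.1763]
eef_rot: [-3.141, -0.0, 2.324]
force: [0.5, -0.6, -1.0]
grip_width: 0.0201
grip_force: 15.0
```

Call:
play_rows:
  motion:
    - [[0.56, 0.396, -0.1, 0, 0, 0.12, -1], [0.56, 0.396, -0.1, 0, 0, 0.12, -1], [0.56, 0.396, -0.1, 0, 0, 0.12, -1], [0.56, 0.396, -0.1, 0, 0, 0.12, -1], [0.56, 0.396, -0.1, 0, 0, 0.12, -1], [0.56, 0.396, -0.1, 0, 0, 0.12, -1], [0.56, 0.396, -0.1, 0, 0, 0.12, -1]]

```text
time_s: 3.2
ee_pos: [0.5103, -0.1164, 0.1994]
eef_rot: [-3.142, 0.0, 1.574]
force: [0.2, 0.5, 0.6]
grip_width: 0.0199
grip_force: 15.0
```

Call:
play_rows:
  motion:
    - [[0.956, -0.048, 0, 0, 0, 0, -1], [0.956, -0.048, 0, 0, 0, 0, -1], [0.956, -0.048, 0, 0, 0, 0, -1], [0.956, -0.048, 0, 0, 0, 0, -1], [0.956, -0.048, 0, 0, 0, 0, -1], [0.956, -0.048, 0, 0, 0, 0, -1]]

```text
time_s: 3.8
ee_pos: [0.498, 0.1259, 0.1992]
eef_rot: [-3.141, -0.0, 1.578]
force: [-0.2, 0.1, -1.0]
grip_width: 0.0201
grip_force: 15.0
```

Call:
play_rows:
  motion:
    - [[0.956, -0.048, 0, 0, 0, 0, -1], [0.956, -0.048, 0, 0, 0, 0, -1], [0.956, -0.048, 0, 0, 0, 0, -1], [0.956, -0.048, 0, 0, 0, 0, -1], [0.956, -0.048, 0, 0, 0, 0, -1], [0.956, -0.048, 0, 0, 0, 0, -1], [0.956, -0.048, 0, 0, 0, 0, -1]]

```text
time_s: 4.5
ee_pos: [0.4867, 0.3612, 0.1987]
eef_rot: [-3.141, 0.001, 1.573]
force: [-0.1, 0.4, -0.3]
grip_width: 0.0196
grip_force: 15.0
```

```bash
cat >> m.py <<'E'
def circ(P):
    x,y=P[:,0],P[:,1]
    for _ in range(4):
        a=np.linalg.lstsq(np.c_[2*x,2*y,np.ones(len(x))],x*x+y*y,rcond=None)[0]
        R=np.sqrt(a[2]+a[0]**2+a[1]**2);r=np.hypot(x-a[0],y-a[1])-R
        k=abs(r)<max(.003,1.5*r.std());x,y=x[k],y[k]
    return a[:2].round(4),round(R,4),len(x)
def cup(W,zz,c0=(.486,.362),top=.078):
    m=(W[...,2]>top)&(W[...,2]<top+.014)&(zz>0)&(np.hypot(W[...,0]-c0[0],W[...,1]-c0[1])<.06)
    P=W[m];print("cup top n",m.sum(),P[:,2].max().round(4) if m.any() else "", circ(P) if m.sum()>10 else "")
E
python3 - <<'E'
from m import *
for n in("side","scene","wrist"):
    c,W=snap(n,"w2.png");cup(W,c["z_map"])
o=get_obs();print(o["ee_pos"],o["grip_width"],o["qpos"])
E
```

```text
cup top n 156 0.0884 (array([0.4848, 0.3633]), np.float64(0.0326), 126)
cup top n 167 0.0859 (array([0.4875, 0.3624]), np.float64(0.0322), 156)
cup top n 966 0.0867 (array([0.4829, 0.3638]), np.float64(0.0319), 966)
[0.48699698 0.36025794 0.19945766] 0.019519689577762827 [ 5.76527980e-01  4.44083455e-01  1.38338058e+00 -1.81093656e-04
  1.31430899e+00  5.77411137e-01]
```

View pics/w2.png

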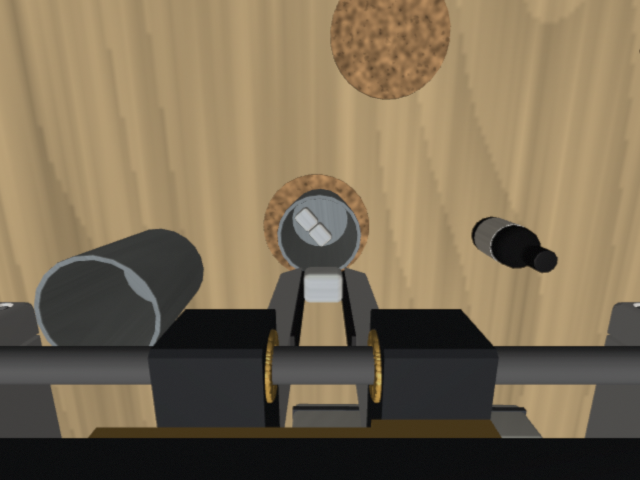

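The cup stands on its coaster, with its mouth at about (320,232) and two blanks visible inside. The glue bottle is at (510,245) and the large cup at lower left. I'm releasing the blank and going back for C.

Call:
play_rows:
  motion:
    - [[0.004, 0, 0.42, 0, 0, 0, -1], [0.004, 0, 0.42, 0, 0, 0, -1], [0.004, 0, 0.42, 0, 0, 0, -1], [0.004, 0, 0.42, 0, 0, 0, -1], [0.004, 0, 0.42, 0, 0, 0, -0.4], [0.004, 0, 0.42, 0, 0, 0, -0.4], [0.004, 0, 0.42, 0, 0, 0, -0.4], [0, 0, 0, 0, 0, 0, -0.4], [0, 0, 0, 0, 0, 0, -0.4], [0, 0, 0, 0, 0, 0, -0.4]]

```text
time_s: 5.65
ee_pos: [0.4881, 0.363, 0.2071]
eef_rot: [3.132, -0.006, 1.571]
force: [0.5, 0.7, 1.2]
grip_width: 0.0284
grip_force: 0.0
```

Call:
play_rows:
  motion:
    - [[-0.917, -0.01, 0, 0, 0, 0, -0.04], [-0.917, -0.01, 0, 0, 0, 0, -0.04], [-0.917, -0.01, 0, 0, 0, 0, -0.04], [-0.917, -0.01, 0, 0, 0, 0, -0.04], [-0.917, -0.01, 0, 0, 0, 0, -0.04]]

```text
time_s: 6.15
ee_pos: [0.4836, 0.1298, 0.2002]
eef_rot: [3.14, 0.0, 1.569]
force: [0.9, 0.9, 0.0]
grip_width: 0.0451
grip_force: 0.0
```

Call:
play_rows:
  motion:
    - [[-0.917, -0.01, 0, 0, 0, 0, -0.04], [-0.917, -0.01, 0, 0, 0, 0, -0.04], [-0.917, -0.01, 0, 0, 0, 0, -0.04], [-0.917, -0.01, 0, 0, 0, 0, -0.04], [-0.917, -0.01, 0, 0, 0, 0, -0.04]]

```text
time_s: 6.65
ee_pos: [0.481, -0.0997, 0.2001]
eef_rot: [3.14, 0.001, 1.569]
force: [-0.2, -0.5, -0.0]
grip_width: 0.045
grip_force: 0.0
```

Call:
play_rows:
  motion:
    - [[-0.917, -0.01, 0, 0, 0, -0.115, -0.04], [-0.917, -0.01, 0, 0, 0, -0.115, -0.04], [-0.917, -0.01, 0.2, 0, 0, -0.115, -0.04], [-0.917, -0.01, 0.3, 0, 0, -0.115, -0.04], [-0.917, -0.01, 0.4, 0, 0, -0.115, -0.04], [-0.917, -0.01, 0.4, 0, 0, -0.115, -0.04], [-0.917, -0.01, 0.4, 0, 0, -0.115, -0.04]]

```text
time_s: 7.35
ee_pos: [0.4774, -0.3271, 0.0968]
eef_rot: [-3.141, -0.004, 2.291]
force: [0.0, -0.2, 0.3]
grip_width: 0.045
grip_force: 0.0
```

```bash
python3 - <<'E'
from m import *
c,W=snap("side");strays(c["frame"],W,c["z_map"]);cup(W,c["z_map"])
E
```

```text
[388. 337.] 37 mean [ 0.6092 -0.1705  0.0179] rect [ 604.7 -170.2] [ 3.7 51.6] 88.9
[431. 336.] 25 mean [ 0.6853 -0.1704  0.0177] rect [ 685.8 -170.8] [31.3  4.7] 4.3
[306. 385.] 91 mean [ 0.4355 -0.2822  0.0191] rect [ 435.7 -282.4] [15.7 21.2] 16.1
[331. 404.] 101 mean [ 0.4776 -0.3268  0.0193] rect [ 477.8 -326.8] [20.1 15.3] 46.6
[307. 426.] 108 mean [ 0.4335 -0.3702  0.019 ] rect [ 434.1 -369.4] [20.9 16.6] 58.3
[361. 431.] 110 mean [ 0.5241 -0.3841  0.019 ] rect [ 524.1 -384.1] [15.4 19.9] 24.1
cup top n 65 0.0882 (array([0.486 , 0.3642]), np.float64(0.031), 52)
```

Call:
play_rows:
  motion:
    - [[0, 0, 0.304, 0, 0, 0, -0.04], [0, 0, 0.304, 0, 0, 0, -0.04], [0, 0, 0.304, 0, 0, 0, -0.04], [0, 0, 0.304, 0, 0, 0, -1], [0, 0, 0.304, 0, 0, 0, -1], [0, 0, 0.304, 0, 0, 0, -1], [0, 0, 0.304, 0, 0, 0, -1], [0, 0, -0.3, 0, 0, 0, -1], [0, 0, -0.3, 0, 0, 0, -1], [0, 0, -0.3, 0, 0, 0, -1]]

```text
time_s: 8.4
ee_pos: [0.4785, -0.3256, 0.1755]
eef_rot: [-3.142, -0.0, 2.293]
force: [0.7, 0.0, 0.4]
grip_width: 0.02
grip_force: 15.0
```

Call:
play_rows:
  motion:
    - [[0.6, 0.528, -0.1, 0, 0, 0.115, -1], [0.6, 0.528, -0.1, 0, 0, 0.115, -1], [0.6, 0.528, -0.1, 0, 0, 0.115, -1], [0.6, 0.528, -0.1, 0, 0, 0.115, -1], [0.6, 0.528, -0.1, 0, 0, 0.115, -1], [0.6, 0.528, -0.1, 0, 0, 0.115, -1]]

```text
time_s: 9.0
ee_pos: [0.4788, -0.1247, 0.1991]
eef_rot: [3.141, 0.0, 1.57]
force: [-0.3, -0.6, -0.3]
grip_width: 0.0203
grip_force: 15.0
```

Call:
play_rows:
  motion:
    - [[0.976, 0.016, 0, 0, 0, 0, -1], [0.976, 0.016, 0, 0, 0, 0, -1], [0.976, 0.016, 0, 0, 0, 0, -1], [0.976, 0.016, 0, 0, 0, 0, -1], [0.976, 0.016, 0, 0, 0, 0, -1]]

```text
time_s: 9.5
ee_pos: [0.4827, 0.1191, 0.1984]
eef_rot: [3.141, 0.0, 1.575]
force: [1.2, -0.1, -0.3]
grip_width: 0.0199
grip_force: 15.0
```

Call:
play_rows:
  motion:
    - [[0.976, 0.016, 0, 0, 0, 0, -1], [0.976, 0.016, 0, 0, 0, 0, -1], [0.976, 0.016, 0, 0, 0, 0, -1], [0.976, 0.016, 0, 0, 0, 0, -1], [0.976, 0.016, 0, 0, 0, 0, -1], [0.976, 0.016, 0, 0, 0, 0, -1], [0.976, 0.016, 0, 0, 0, 0, -1]]

```text
time_s: 10.2
ee_pos: [0.487, 0.3615, 0.1976]
eef_rot: [-3.141, 0.001, 1.575]
force: [0.2, -0.6, -1.0]
grip_width: 0.0202
grip_force: 15.0
```

```bash
python3 - <<'E'
from m import *
for n in("scene","side"):
  c,W=snap(n);cup(W,c["z_map"])
strays(c["frame"],W,c["z_map"]);print(get_obs()["grip_width"])
E
```

```text
cup top n 166 0.0848 (array([0.4876, 0.3625]), np.float64(0.0322), 155)
cup top n 163 0.0891 (array([0.4846, 0.3624]), np.float64(0.032), 122)
[306. 385.] 75 mean [ 0.4359 -0.2824  0.019 ] rect [ 435.8 -281.2] [15.6 20. ] 17.5
[307. 426.] 91 mean [ 0.4338 -0.37    0.0191] rect [ 433.9 -369.2] [19.5 14.9] 58.0
[362. 431.] 92 mean [ 0.5241 -0.3837  0.0191] rect [ 524.6 -383.4] [14.8 19.2] 25.5
0.020008672380596875
```

Call:
play_rows:
  motion:
    - [[0, 0, 0.42, 0, 0, 0, -1], [0, 0, 0.42, 0, 0, 0, -1], [0, 0, 0.42, 0, 0, 0, -1], [0, 0, 0.42, 0, 0, 0, -1], [0, 0, 0.42, 0, 0, 0, -0.4], [0, 0, 0.42, 0, 0, 0, -0.4], [0, 0, 0.42, 0, 0, 0, -0.4], [0, 0, 0, 0, 0, 0, -0.4], [0, 0, 0, 0, 0, 0, -0.4], [0, 0, 0, 0, 0, 0, -0.4]]

```text
time_s: 11.3
ee_pos: [0.4884, 0.3631, 0.2061]
eef_rot: [3.132, -0.006, 1.571]
force: [-0.1, 0.9, -0.7]
grip_width: 0.0283
grip_force: 0.0
```

Call:
play_rows:
  motion:
    - [[-0.976, -0.069, 0, 0, 0, 0, -0.04], [-0.976, -0.069, 0, 0, 0, 0, -0.04], [-0.976, -0.069, 0, 0, 0, 0, -0.04], [-0.976, -0.069, 0, 0, 0, 0, -0.04], [-0.976, -0.069, 0, 0, 0, 0, -0.04]]

```text
time_s: 11.8
ee_pos: [0.469, 0.1159, 0.1991]
eef_rot: [3.14, -0.0, 1.571]
force: [1.1, -0.9, 0.3]
grip_width: 0.0446
grip_force: 0.0
```

Call:
play_rows:
  motion:
    - [[-0.976, -0.069, 0, 0, 0, 0, -0.04], [-0.976, -0.069, 0, 0, 0, 0, -0.04], [-0.976, -0.069, 0, 0, 0, 0, -0.04], [-0.976, -0.069, 0, 0, 0, 0, -0.04], [-0.976, -0.069, 0, 0, 0, 0, -0.04]]

```text
time_s: 12.3
ee_pos: [0.4517, -0.1284, 0.1992]
eef_rot: [3.14, 0.001, 1.571]
force: [0.4, 0.5, 0.7]
grip_width: 0.0448
grip_force: 0.0
```

Call:
play_rows:
  motion:
    - [[-0.976, -0.069, 0, 0, 0, -0.15, -0.04], [-0.976, -0.069, 0, 0, 0, -0.15, -0.04], [-0.976, -0.069, 0.2, 0, 0, -0.15, -0.04], [-0.976, -0.069, 0.3, 0, 0, -0.15, -0.04], [-0.976, -0.069, 0.4, 0, 0, -0.15, -0.04], [-0.976, -0.069, 0.4, 0, 0, -0.15, -0.04], [-0.976, -0.069, 0.4, 0, 0, -0.15, -0.04], [-0.976, -0.069, 0.4, 0, 0, -0.15, -0.04], [-0.976, -0.069, 0.4, 0, 0, -0.15, -0.04]]

```text
time_s: 13.2
ee_pos: [0.4352, -0.37, 0.0993]
eef_rot: [-3.141, 0.001, 2.511]
force: [0.6, 1.6, -0.2]
grip_width: 0.0454
grip_force: 0.0
```

```bash
python3 - <<'E'
from m import *
c,W=snap("side");strays(c["frame"],W,c["z_map"]);cup(W,c["z_map"])
E
```

```text
[392. 337.] 26 mean [ 0.6121 -0.1705  0.0179] rect [ 613.7 -170.2] [ 2.8 37.6] 88.6
[431. 336.] 25 mean [ 0.6854 -0.1708  0.0182] rect [ 687.9 -171.1] [ 4.6 36.9] 87.6
[308. 388.] 24 mean [ 0.4388 -0.2884  0.0185] rect [ 440.1 -288.4] [7.5 8.9] 87.9
[307. 426.] 109 mean [ 0.4338 -0.3699  0.0187] rect [ 433.6 -369.4] [21.6 15.5] 51.9
[362. 432.] 110 mean [ 0.5241 -0.3842  0.0191] rect [ 523.9 -383.1] [15.5 20.3] 21.5
cup top n 158 0.0893 (array([0.4846, 0.3621]), np.float64(0.032), 121)
```

Call:
play_rows:
  motion:
    - [[0, 0, 0.304, 0, 0, 0, -0.04], [0, 0, 0.304, 0, 0, 0, -0.04], [0, 0, 0.304, 0, 0, 0, -0.04], [0, 0, 0.304, 0, 0, 0, -1], [0, 0, 0.304, 0, 0, 0, -1], [0, 0, 0.304, 0, 0, 0, -1], [0, 0, 0.304, 0, 0, 0, -1], [0, 0, -0.3, 0, 0, 0, -1], [0, 0, -0.3, 0, 0, 0, -1], [0, 0, -0.3, 0, 0, 0, -1]]

```text
time_s: 14.25
ee_pos: [0.4346, -0.3698, 0.1743]
eef_rot: [3.142, -0.0, 2.513]
force: [0.9, -0.0, -0.4]
grip_width: 0.0196
grip_force: 15.0
```

Call:
play_rows:
  motion:
    - [[0.508, 0.836, -0.1, 0, 0, 0.15, -1], [0.508, 0.836, -0.1, 0, 0, 0.15, -1], [0.508, 0.836, -0.1, 0, 0, 0.15, -1], [0.508, 0.836, -0.1, 0, 0, 0.15, -1], [0.508, 0.836, -0.1, 0, 0, 0.15, -1], [0.508, 0.836, -0.1, 0, 0, 0.15, -1], [0.508, 0.836, -0.1, 0, 0, 0.15, -1], [0.508, 0.836, -0.1, 0, 0, 0.15, -1]]

```text
time_s: 15.05
ee_pos: [0.455, -0.1259, 0.1977]
eef_rot: [3.141, 0.0, 1.57]
force: [0.2, -0.3, -0.6]
grip_width: 0.0201
grip_force: 15.0
```

Call:
play_rows:
  motion:
    - [[0.976, 0.064, 0, 0, 0, 0, -1], [0.976, 0.064, 0, 0, 0, 0, -1], [0.976, 0.064, 0, 0, 0, 0, -1], [0.976, 0.064, 0, 0, 0, 0, -1], [0.976, 0.064, 0, 0, 0, 0, -1]]

```text
time_s: 15.55
ee_pos: [0.4708, 0.1195, 0.1976]
eef_rot: [3.141, -0.0, 1.574]
force: [1.7, -0.3, 0.6]
grip_width: 0.0198
grip_force: 15.0
```

Call:
play_rows:
  motion:
    - [[0.976, 0.064, 0, 0, 0, 0, -1], [0.976, 0.064, 0, 0, 0, 0, -1], [0.976, 0.064, 0, 0, 0, 0, -1], [0.976, 0.064, 0, 0, 0, 0, -1], [0.976, 0.064, 0, 0, 0, 0, -1], [0.976, 0.064, 0, 0, 0, 0, -1], [0.976, 0.064, 0, 0, 0, 0, -1]]

```text
time_s: 16.25
ee_pos: [0.4869, 0.3617, 0.1967]
eef_rot: [-3.141, 0.001, 1.574]
force: [0.1, -1.1, 0.6]
grip_width: 0.0199
grip_force: 15.0
```

```bash
python3 - <<'E'
from m import *
for n in("scene","side"):
  c,W=snap(n);cup(W,c["z_map"])
strays(c["frame"],W,c["z_map"]);print(get_obs()["grip_width"])
E
```

```text
cup top n 172 0.0848 (array([0.4875, 0.3625]), np.float64(0.0322), 164)
cup top n 152 0.0888 (array([0.4847, 0.3634]), np.float64(0.032), 124)
[306. 385.] 74 mean [ 0.4359 -0.2823  0.0191] rect [ 436.2 -282.6] [14.  21.2] 20.3
[362. 431.] 92 mean [ 0.5246 -0.3836  0.0189] rect [ 524.5 -382.9] [15. 20.] 20.8
0.02005648743940032
```

Call:
play_rows:
  motion:
    - [[0, 0, 0.42, 0, 0, 0, -1], [0, 0, 0.42, 0, 0, 0, -1], [0, 0, 0.42, 0, 0, 0, -1], [0, 0, 0.42, 0, 0, 0, -1], [0, 0, 0.42, 0, 0, 0, -0.4], [0, 0, 0.42, 0, 0, 0, -0.4], [0, 0, 0.42, 0, 0, 0, -0.4], [0, 0, 0, 0, 0, 0, -0.4], [0, 0, 0, 0, 0, 0, -0.4], [0, 0, 0, 0, 0, 0, -0.4]]

```text
time_s: 17.35
ee_pos: [0.4887, 0.3628, 0.2051]
eef_rot: [3.132, -0.006, 1.571]
force: [1.1, -0.6, -0.7]
grip_width: 0.0281
grip_force: 0.0
```

Call:
play_rows:
  motion:
    - [[-0.859, -0.067, 0, 0, 0, 0, -0.04], [-0.859, -0.067, 0, 0, 0, 0, -0.04], [-0.859, -0.067, 0, 0, 0, 0, -0.04], [-0.859, -0.067, 0, 0, 0, 0, -0.04], [-0.859, -0.067, 0, 0, 0, 0, -0.04]]

```text
time_s: 17.85
ee_pos: [0.4699, 0.1437, 0.1982]
eef_rot: [3.14, 0.0, 1.568]
force: [0.5, 0.3, 0.2]
grip_width: 0.0452
grip_force: 0.0
```

Call:
play_rows:
  motion:
    - [[-0.859, -0.067, 0, 0, 0, 0, -0.04], [-0.859, -0.067, 0, 0, 0, 0, -0.04], [-0.859, -0.067, 0, 0, 0, 0, -0.04], [-0.859, -0.067, 0, 0, 0, 0, -0.04], [-0.859, -0.067, 0, 0, 0, 0, -0.04]]

```text
time_s: 18.35
ee_pos: [0.4533, -0.071, 0.198]
eef_rot: [3.14, 0.001, 1.568]
force: [0.5, 0.4, 0.3]
grip_width: 0.0451
grip_force: 0.0
```

Call:
play_rows:
  motion:
    - [[-0.859, -0.067, 0, 0, 0, -0.053, -0.04], [-0.859, -0.067, 0, 0, 0, -0.053, -0.04], [-0.859, -0.067, 0.2, 0, 0, -0.053, -0.04], [-0.859, -0.067, 0.3, 0, 0, -0.053, -0.04], [-0.859, -0.067, 0.4, 0, 0, -0.053, -0.04], [-0.859, -0.067, 0.4, 0, 0, -0.053, -0.04], [-0.859, -0.067, 0.4, 0, 0, -0.053, -0.04], [-0.859, -0.067, 0.4, 0, 0, -0.053, -0.04]]

```text
time_s: 19.15
ee_pos: [0.4376, -0.2819, 0.0987]
eef_rot: [3.141, 0.001, 1.904]
force: [0.2, 0.5, 0.6]
grip_width: 0.0451
grip_force: 0.0
```

```bash
python3 - <<'E'
from m import *
c,W=snap("side");strays(c["frame"],W,c["z_map"]);cup(W,c["z_map"])
E
```

```text
[389. 337.] 42 mean [ 0.6129 -0.1704  0.0177] rect [ 610.4 -170.8] [ 4.2 54.9] 86.5
[432. 336.] 23 mean [ 0.6884 -0.1708  0.018 ] rect [ 688.2 -171.4] [ 3.3 35.6] 89.4
[306. 385.] 91 mean [ 0.4358 -0.2832  0.0194] rect [ 436.3 -282.5] [15.7 20.5] 12.8
[361. 431.] 107 mean [ 0.524  -0.3838  0.019 ] rect [ 524.2 -383. ] [16.4 19.6] 26.7
cup top n 105 0.0893 (array([0.4842, 0.3623]), np.float64(0.0331), 82)
```

Call:
play_rows:
  motion:
    - [[0, 0, 0.296, 0, 0, 0, -0.04], [0, 0, 0.296, 0, 0, 0, -0.04], [0, 0, 0.296, 0, 0, 0, -0.04], [0, 0, 0.296, 0, 0, 0, -1], [0, 0, 0.296, 0, 0, 0, -1], [0, 0, 0.296, 0, 0, 0, -1], [0, 0, 0.296, 0, 0, 0, -1], [0, 0, -0.305, 0, 0, 0, -1], [0, 0, -0.305, 0, 0, 0, -1], [0, 0, -0.305, 0, 0, 0, -1]]

```text
time_s: 20.2
ee_pos: [0.4364, -0.2823, 0.1754]
eef_rot: [-3.141, -0.0, 1.904]
force: [0.6, -0.7, -0.2]
grip_width: 0.0156
grip_force: 15.0
```

Call:
play_rows:
  motion:
    - [[0.797, 0.317, -0.1, 0, 0, 0.053, -1], [0.797, 0.317, -0.1, 0, 0, 0.053, -1], [0.797, 0.317, -0.1, 0, 0, 0.053, -1], [0.797, 0.317, -0.1, 0, 0, 0.053, -1], [0.797, 0.317, -0.1, 0, 0, 0.053, -1], [0.797, 0.317, -0.1, 0, 0, 0.053, -1]]

```text
time_s: 20.8
ee_pos: [0.4466, -0.066, 0.1992]
eef_rot: [3.14, 0.0, 1.574]
force: [-0.6, -0.3, 0.9]
grip_width: 0.0159
grip_force: 15.0
```

Call:
play_rows:
  motion:
    - [[0.862, 0.078, 0, 0, 0, 0, -1], [0.862, 0.078, 0, 0, 0, 0, -1], [0.862, 0.078, 0, 0, 0, 0, -1], [0.862, 0.078, 0, 0, 0, 0, -1], [0.862, 0.078, 0, 0, 0, 0, -1]]

```text
time_s: 21.3
ee_pos: [0.466, 0.1499, 0.1984]
eef_rot: [3.142, -0.0, 1.573]
force: [0.4, 0.5, 0.1]
grip_width: 0.0159
grip_force: 15.0
```

Call:
play_rows:
  motion:
    - [[0.862, 0.078, 0, 0, 0, 0, -1], [0.862, 0.078, 0, 0, 0, 0, -1], [0.862, 0.078, 0, 0, 0, 0, -1], [0.862, 0.078, 0, 0, 0, 0, -1], [0.862, 0.078, 0, 0, 0, 0, -1], [0.862, 0.078, 0, 0, 0, 0, -1], [0.862, 0.078, 0, 0, 0, 0, -1]]

```text
time_s: 22.0
ee_pos: [0.4858, 0.3616, 0.198]
eef_rot: [-3.141, 0.001, 1.571]
force: [-0.1, -1.3, 0.6]
grip_width: 0.0157
grip_force: 15.0
```

```bash
python3 - <<'E'
from m import *
for n in("scene","side"):
  c,W=snap(n);cup(W,c["z_map"])
strays(c["frame"],W,c["z_map"]);o=get_obs();print(o["grip_width"],o["ee_pos"])
E
```

```text
cup top n 169 0.0853 (array([0.4875, 0.3623]), np.float64(0.0322), 159)
cup top n 159 0.0889 (array([0.4848, 0.3624]), np.float64(0.0325), 122)
[362. 431.] 92 mean [ 0.5244 -0.3841  0.0192] rect [ 524.5 -383.5] [15.  19.6] 20.3
0.01619054523627791 [0.48590916 0.36117557 0.19854631]
```

Call:
play_rows:
  motion:
    - [[0, 0, 0.41, 0, 0, 0, -1], [0, 0, 0.41, 0, 0, 0, -1], [0, 0, 0.41, 0, 0, 0, -1], [0, 0, 0.41, 0, 0, 0, -1], [0, 0, 0.41, 0, 0, 0, -0.4], [0, 0, 0.41, 0, 0, 0, -0.4], [0, 0, 0.41, 0, 0, 0, -0.4], [0, 0, 0, 0, 0, 0, -0.4], [0, 0, 0, 0, 0, 0, -0.4], [0, 0, 0, 0, 0, 0, -0.4]]

```text
time_s: 23.1
ee_pos: [0.4873, 0.3639, 0.2063]
eef_rot: [3.132, -0.006, 1.571]
force: [1.3, 0.9, 0.9]
grip_width: 0.0282
grip_force: 0.0
```

Call:
play_rows:
  motion:
    - [[-0.994, 0.052, 0, 0, 0, 0, -0.04], [-0.994, 0.052, 0, 0, 0, 0, -0.04], [-0.994, 0.052, 0, 0, 0, 0, -0.04], [-0.994, 0.052, 0, 0, 0, 0, -0.04], [-0.994, 0.052, 0, 0, 0, 0, -0.04]]

```text
time_s: 23.6
ee_pos: [0.4983, 0.1122, 0.199]
eef_rot: [3.14, -0.0, 1.571]
force: [0.5, -0.8, 0.2]
grip_width: 0.0451
grip_force: 0.0
```

Call:
play_rows:
  motion:
    - [[-0.994, 0.052, 0, 0, 0, 0, -0.04], [-0.994, 0.052, 0, 0, 0, 0, -0.04], [-0.994, 0.052, 0, 0, 0, 0, -0.04], [-0.994, 0.052, 0, 0, 0, 0, -0.04], [-0.994, 0.052, 0, 0, 0, 0, -0.04]]

```text
time_s: 24.1
ee_pos: [0.5113, -0.1366, 0.1991]
eef_rot: [3.14, 0.0, 1.571]
force: [0.3, 0.5, 0.6]
grip_width: 0.0453
grip_force: 0.0
```

Call:
play_rows:
  motion:
    - [[-0.994, 0.052, 0, 0, 0, 0.194, -0.04], [-0.994, 0.052, 0, 0, 0, 0.194, -0.04], [-0.994, 0.052, 0, 0, 0, 0.194, -0.04], [-0.994, 0.052, 0, 0, 0, 0.194, -0.04], [-0.994, 0.052, 0, 0, 0, 0.194, -0.04], [-0.994, 0.052, 0.1, 0, 0, 0.194, -0.04], [-0.994, 0.052, 0.2, 0, 0, 0.194, -0.04], [-0.994, 0.052, 0.39, 0, 0, 0.194, -0.04], [-0.994, 0.052, 0.39, 0, 0, 0.194, -0.04], [-0.994, 0.052, 0.39, 0, 0, 0.194, -0.04]]

```text
time_s: 25.1
ee_pos: [0.5247, -0.383, 0.102]
eef_rot: [-3.141, 0.0, 0.355]
force: [0.2, 0.4, 0.4]
grip_width: 0.0449
grip_force: 0.0
```

```bash
python3 - <<'E'
from m import *
c,W=snap("side");strays(c["frame"],W,c["z_map"]);cup(W,c["z_map"]);o=get_obs();print(o["ee_pos"],o["eef_rot"],o["qpos"])
E
```

```text
[361. 431.] 110 mean [ 0.5244 -0.3838  0.0191] rect [ 524.4 -383.2] [15. 21.] 18.5
cup top n 11 0.0879 (array([0.4985, 0.3687]), np.float64(0.0188), 11)
[ 0.52527189 -0.38340793  0.10342437] [ 3.13933682e+00 -1.32564673e-03  3.55888304e-01] [-6.86840667e-01  6.31814275e-01  1.33021174e+00  9.13232614e-06
  1.17695014e+00  5.28065357e-01]
```

Call:
play_rows:
  motion:
    - [[0, 0, 0.312, 0, 0, 0, -0.04], [0, 0, 0.312, 0, 0, 0, -0.04], [0, 0, 0.312, 0, 0, 0, -0.04], [0, 0, 0.312, 0, 0, 0, -1], [0, 0, 0.312, 0, 0, 0, -1], [0, 0, 0.312, 0, 0, 0, -1], [0, 0, 0.312, 0, 0, 0, -1], [0, 0, -0.29, 0, 0, 0, -1], [0, 0, -0.29, 0, 0, 0, -1], [0, 0, -0.29, 0, 0, 0, -1]]

```text
time_s: 26.15
ee_pos: [0.5242, -0.3827, 0.175]
eef_rot: [-3.141, 0.0, 0.352]
force: [-0.0, 0.0, -0.1]
grip_width: 0.02
grip_force: 14.9
```

Call:
play_rows:
  motion:
    - [[0.336, -0.924, -0.1, 0, 0, -0.194, -1], [0.336, -0.924, -0.1, 0, 0, -0.194, -1], [0.336, -0.924, -0.1, 0, 0, -0.194, -1], [0.336, -0.924, -0.1, 0, 0, -0.194, -1], [0.336, -0.924, -0.1, 0, 0, -0.194, -1], [0.336, -0.924, -0.1, 0, 0, -0.194, -1], [0.336, -0.924, -0.1, 0, 0, -0.194, -1], [0.336, -0.924, -0.1, 0, 0, -0.194, -1], [0.336, -0.924, -0.1, 0, 0, -0.194, -1]]

```text
time_s: 27.05
ee_pos: [0.5237, -0.137, 0.1982]
eef_rot: [3.141, 0.0, 1.574]
force: [0.2, -0.2, -0.7]
grip_width: 0.0203
grip_force: 14.9
```

Call:
play_rows:
  motion:
    - [[1, -0.078, 0, 0, 0, 0, -1], [1, -0.078, 0, 0, 0, 0, -1], [1, -0.078, 0, 0, 0, 0, -1], [1, -0.078, 0, 0, 0, 0, -1], [1, -0.078, 0, 0, 0, 0, -1]]

```text
time_s: 27.55
ee_pos: [0.5038, 0.1139, 0.1983]
eef_rot: [3.141, -0.0, 1.566]
force: [1.3, 0.5, 0.3]
grip_width: 0.0199
grip_force: 14.9
```

Call:
play_rows:
  motion:
    - [[1, -0.078, 0, 0, 0, 0, -1], [1, -0.078, 0, 0, 0, 0, -1], [1, -0.078, 0, 0, 0, 0, -1], [1, -0.078, 0, 0, 0, 0, -1], [1, -0.078, 0, 0, 0, 0, -1], [1, -0.078, 0, 0, 0, 0, -1], [1, -0.078, 0, 0, 0, 0, -1]]

```text
time_s: 28.25
ee_pos: [0.4844, 0.3626, 0.1975]
eef_rot: [-3.141, 0.001, 1.57]
force: [0.4, 0.2, -0.1]
grip_width: 0.0201
grip_force: 14.9
```

```bash
python3 - <<'E'
from m import *
for n in("scene","side"):
  c,W=snap(n);cup(W,c["z_map"])
strays(c["frame"],W,c["z_map"]);o=get_obs();print(o["grip_width"],o["ee_pos"],o["eef_rot"])
E
```

```text
cup top n 164 0.0848 (array([0.4873, 0.3624]), np.float64(0.032), 158)
cup top n 154 0.0889 (array([0.485 , 0.3633]), np.float64(0.0327), 124)
0.019715795998404173 [0.48505131 0.36111498 0.19795803] [-3.14146626e+00  2.96307902e-04  1.56827560e+00]
```

Call:
play_rows:
  motion:
    - [[0.003, 0.004, 0.41, 0, 0, 0, -1], [0.003, 0.004, 0.41, 0, 0, 0, -1], [0.003, 0.004, 0.41, 0, 0, 0, -1], [0.003, 0.004, 0.41, 0, 0, 0, -1], [0.003, 0.004, 0.41, 0, 0, 0, -0.4], [0.003, 0.004, 0.41, 0, 0, 0, -0.4], [0.003, 0.004, 0.41, 0, 0, 0, -0.4], [0.003, 0.004, -0.2, 0, 0, 0, -0.4], [0.003, 0.004, -0.2, 0, 0, 0, -0.4], [0.003, 0.004, -0.2, 0, 0, 0, -0.4]]

```text
time_s: 29.35
ee_pos: [0.4855, 0.3626, 0.2476]
eef_rot: [3.142, 0.0, 1.571]
force: [1.0, -0.3, -0.5]
grip_width: 0.0283
grip_force: 0.0
```

```bash
python3 - <<'E'
from m import *
c,W=snap("wrist","w3.png");im=cv2.imread("pics/w3.png")[120:330,180:460];cv2.imwrite("pics/w3c.png",cv2.resize(im,None,fx=2.2,fy=2.2))
c,W=snap("side");strays(c["frame"],W,c["z_map"]);cup(W,c["z_map"]);o=get_obs()
# fit planar kinematics
D=[([-.0666,.3005,1.5216,1.3207],[.5498,0,.2239]),([-.5518,.5445,1.4775,1.1196],[.53405,-.28576,.10047]),
([.5765,.4441,1.3834,1.3143],[.487,.36026,.19946]),([-.68684,.63181,1.33021,1.17695],[.52527,-.38341,.10342]),(o["qpos"][[0,1,2,4]],o["ee_pos"])]
for q,p in D:
    c1,s1=np.cos(q[0]),np.sin(q[0]);print(np.round([c1*p[0]+s1*p[1],-s1*p[0]+c1*p[1],p[2],q[1],q[2],sum(q[1:])],4))
E
```

```text
cup top n 192 0.0917 (array([0.4849, 0.3625]), np.float64(0.0324), 136)
[0.5486 0.0366 0.2239 0.3005 1.5216 3.1428]
[0.6046 0.0366 0.1005 0.5445 1.4775 3.1416]
[0.6047 0.0366 0.1995 0.4441 1.3834 3.1418]
[0.6493 0.0366 0.1034 0.6318 1.3302 3.139 ]
[0.6071 0.0366 0.2533 0.4058 1.3121 3.1299]
```

View pics/w3c.png

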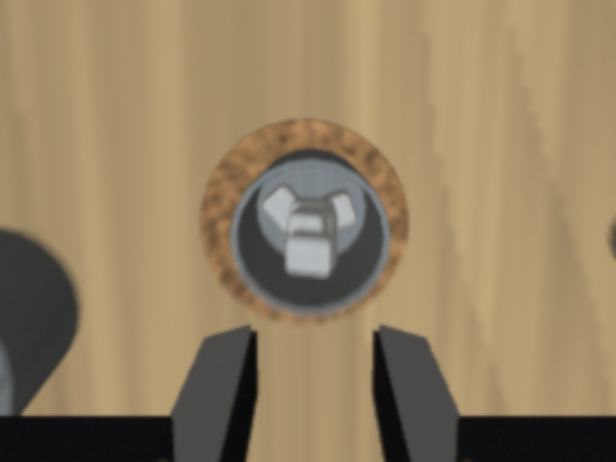

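The crop shows the cup with a heap of blanks at (310,240) inside it, and no strays are left on the pad. Before regrasping the cup sideways for pouring, I'm testing how the wrist tilts.

Call:
play_rows:
  motion:
    - [[0, 0, -0.1, 0, -0.083, 0, 0.9], [0, 0, -0.1, 0, -0.083, 0, 0.9], [0, 0, -0.1, 0, -0.083, 0, 0.9], [0, 0, -0.1, 0, -0.083, 0, 0.9], [0, 0, -0.1, 0, -0.083, 0, 0.9], [0, 0, -0.1, 0, -0.083, 0, 0.9]]

```text
time_s: 30.05
ee_pos: [0.4859, 0.3629, 0.2701]
eef_rot: [-3.141, 0.519, 1.571]
force: [-0.2, -0.4, 0.4]
grip_width: 0.0727
grip_force: 0.0
```

```bash
python3 - <<'E'
from m import *
o=get_obs();print(o["qpos"].tolist(),o["ee_pos"].tolist(),o["eef_rot"].tolist())
E
```

```text
[0.7341847801321981, 0.6161785044858411, 1.0398423688346603, -0.391169298433838, 1.831294612033555, 0.698800714150413] [0.4858644880249539, 0.3629107132611892, 0.2700968792266798] [-3.141330917181957, 0.5194184175136836, 1.5710485673146]
```

```bash
cat > kin.py <<'E'
import numpy as np
from scipy.spatial.transform import Rotation as Ro
from scipy.optimize import least_squares
E=lambda a,t:Ro.from_euler(a,t).as_matrix()
C=E('y',np.pi).T@E('z',np.pi/2)@E('x',np.pi)
def fk(q,k,s4=1):
    r0,z0,L2,e,L3,d6,yo=k
    B=E('z',q[0]);A=B@E('y',q[1]+q[2]);R=A@E('z',s4*q[3])@E('y',q[4])@E('z',q[5])
    p=B@(np.array([r0,yo,z0])+L2*np.array([np.sin(q[1]),0,np.cos(q[1])]))+A@np.array([e,0,L3])+R[:,2]*d6
    return p,R@C
LIM=np.array([[-3.03,3.03],[-.79,2.21],[.23,2.52],[-1.04,4.18],[0,3.07],[-2.55,2.55]]).T
E
python3 - <<'E'
from kin import *
D=[([-.06659,.30049,1.52156,0,1.32068,-.0666],[.54977,0,.22389]),([-.5518,.54449,1.47753,0,1.11962,-1.30247],[.53405,-.28576,.10047]),
([.57653,.44408,1.38338,0,1.31431,.57741],[.487,.36026,.19946]),([-.68684,.63181,1.33021,0,1.17695,.52806],[.52527,-.38341,.10342]),
([0.73418,0.61618,1.03984,-0.39117,1.83129,0.69880],[.48586,.36291,.2701])]
for s4 in(1,-1):
    f=lambda k:np.concatenate([fk(q,k,s4)[0]-p for q,p in D])
    r=least_squares(f,[0,.4,.4,0,.4,.2,.037]);print(s4,r.x.round(4),abs(r.fun).max())
    R=fk(D[-1][0],r.x,s4)[1];print(Ro.from_matrix(R).as_euler('xyz').round(3))
E
```

```text
1 [-0.      0.2211  0.4242  0.0408  0.4475  0.2516  0.0366] 2.4245205993034258e-05
[-3.141  0.519  1.571]
-1 [-0.0698 -0.3815  0.1549 -0.3879  0.4991 -0.2032  0.033 ] 0.020427185990729624
[-2.629 -0.085  1.619]
```

```bash
cat >> kin.py <<'E'
K=[0,.2211,.4242,.0408,.4475,.2516,.0366]
def ik(p,R,q0):
    def f(q):
        P,Q=fk(q,K);return np.r_[(P-p)*5,Ro.from_matrix(Q@R.T).as_rotvec()]
    r=least_squares(f,np.clip(q0,LIM[0]+.01,LIM[1]-.01),bounds=(LIM[0],LIM[1]));return r.x,np.abs(r.fun).max()
def grasp(al,de):  # tool axis azimuth al, depression de; closing horizontal; tool x "up" side chosen
    t=np.array([np.cos(al)*np.cos(de),np.sin(al)*np.cos(de),-np.sin(de)])
    y=np.array([-np.sin(al),np.cos(al),0]);return y,t
E
cat > srch.py <<'E'
from kin import *
cupp=np.array([.4857,.3625,.049]);bowl=np.array([.636,.074])
qn=np.array([.734,.616,1.04,-.391,1.831,.699])
Rz=lambda a:E('z',a)
res=[]
for al in np.radians(np.arange(-180,180,30)):
  for de in np.radians([25,32]):
    y,t=grasp(al,de)
    for sg in(1,-1):
      R=np.c_[np.cross(sg*y,t),sg*y,t]
      best=None
      for q4 in(-.9,0,.8,1.6,2.4,3.1):
        for q6 in(-1.6,0,1.6):
          q,e=ik(cupp,R,[.64,.8,1.3,q4,1.2,q6])
          if e<1e-3:
            m=np.minimum(q-LIM[0],LIM[1]-q).min()
            if m>.05 and (best is None or m>best[1]):best=(q,m)
      if best is None: continue
      qg=best[0]
      # pour: yaw change psi, roll axis u azimuth
      for psi in np.radians([-60,-30,0,30,60]):
        R1=Rz(psi)@R
        for ua in (0,np.pi,-np.pi/4,np.pi/4,3*np.pi/4,-3*np.pi/4):
          uz=al+psi+ua;u=np.array([np.cos(uz),np.sin(uz),0])
          q=qg.copy();ok=True;mm=9;zb=9
          pd=np.cross(u,[0,0,1]);  # pour dir
          tcp=np.r_[bowl-.015*pd[:2]-.033*pd[:2],.19]
          for tau in np.radians([0,15,30,45,60,75,90,105,120,135]):
            Rt=Ro.from_rotvec(u*tau).as_matrix()@R1
            qq,e=ik(tcp,Rt,q)
            if e>1e-3 or (abs(qq-q)[3:].max()>.9 and tau>0): ok=False;break
            mm=min(mm,np.minimum(qq-LIM[0],LIM[1]-qq).min());q=qq
            B=np.array([[sx*.0375,sy*.0885,z] for sx in(-1,1) for sy in(-1,1) for z in(-.078,-.15)])@Rt.T+tcp
            zb=min(zb,B[:,2].min(),tcp[2]-.2516*Rt[2,2]-.06)
          if ok and mm>.05: res.append((round(zb,3),round(mm,2),*np.degrees([al,de]).round(),sg,*np.degrees([psi,ua]).round(),qg.round(2).tolist(),q.round(2).tolist()))
res.sort(key=lambda r:-r[0])
for r in res[:14]:print(*r)
E
time timeout 560 python3 srch.py
```

```text
0.126 0.24 -180.0 25.0 1 60.0 135.0 [0.42, 1.23, 0.72, 0.49, 2.22, 2.07] [-0.07, 1.23, 0.56, 0.99, 2.49, -0.07]
0.126 0.06 -180.0 25.0 -1 -60.0 45.0 [0.42, 1.23, 0.72, 0.49, 2.22, -1.07] [0.16, 1.3, 0.43, -0.98, 2.6, 0.06]
0.126 0.24 -150.0 25.0 1 30.0 135.0 [0.57, 1.34, 0.51, 0.06, 2.43, 1.63] [-0.07, 1.23, 0.56, 0.99, 2.49, -0.07]
0.126 0.06 -150.0 25.0 1 60.0 135.0 [0.57, 1.34, 0.51, 0.06, 2.43, 1.63] [0.06, 1.34, 0.34, 0.49, 2.84, -0.55]
0.126 0.24 -120.0 25.0 1 0.0 135.0 [0.71, 1.3, 0.6, -0.42, 2.31, 1.13] [-0.07, 1.23, 0.56, 0.99, 2.49, -0.07]
0.126 0.06 -120.0 25.0 1 30.0 135.0 [0.71, 1.3, 0.6, -0.42, 2.31, 1.13] [0.06, 1.34, 0.34, 0.49, 2.84, -0.55]
0.126 0.24 -90.0 25.0 1 -30.0 135.0 [0.83, 1.14, 0.91, -0.73, 1.98, 0.86] [-0.07, 1.23, 0.56, 0.99, 2.49, -0.07]
0.126 0.06 -90.0 25.0 1 0.0 135.0 [0.83, 1.14, 0.91, -0.73, 1.98, 0.86] [0.06, 1.34, 0.34, 0.49, 2.84, -0.55]
0.126 0.24 -60.0 25.0 1 -60.0 135.0 [0.93, 0.96, 1.29, -0.98, 1.59, 0.77] [-0.07, 1.23, 0.56, 0.99, 2.49, -0.07]
0.126 0.06 -60.0 25.0 1 -30.0 135.0 [0.93, 0.96, 1.29, -0.98, 1.59, 0.77] [0.06, 1.34, 0.34, 0.49, 2.84, -0.55]
0.126 0.42 30.0 25.0 -1 0.0 45.0 [0.62, 0.57, 2.14, 3.27, 0.7, -1.63] [-0.21, 0.98, 1.03, 0.99, 2.19, 1.91]
0.126 0.42 30.0 25.0 -1 30.0 45.0 [0.62, 0.57, 2.14, 3.27, 0.7, -1.63] [-0.1, 1.18, 0.65, 0.71, 2.61, 1.73]
0.126 0.13 30.0 25.0 -1 60.0 45.0 [0.62, 0.57, 2.14, 3.27, 0.7, -1.63] [0.03, 1.33, 0.36, -0.19, 2.86, 0.85]
0.126 0.42 60.0 25.0 -1 -30.0 45.0 [0.33, 0.6, 2.07, 2.18, 0.81, -1.15] [-0.21, 0.98, 1.03, 0.99, 2.19, 1.91]
real	0m35.970s
user	0m36.203s
sys	0m0.122s
```

```bash
cat > plan.py <<'E'
from kin import *
import json,sys
from station import get_obs
def load():
    d=json.load(open("cmd.json"));return np.array(d["p"]),np.array(d["R"]),np.array(d["q"])
def save(p,R,q):json.dump(dict(p=list(p),R=R.tolist(),q=list(q)),open("cmd.json","w"))
def sync():
    o=get_obs();p,R=fk(o["qpos"],K);save(p,R,o["qpos"])
def go(p,R,name=""):
    p0,R0,q=load()
    s=np.round(R0.T@(np.array(p)-p0)/.25,3);w=np.round(Ro.from_matrix(R0.T@R).as_rotvec()/(2*np.pi),4)
    n=max(np.linalg.norm(s)*5,np.linalg.norm(w)*360/8.59)
    rv=w*2*np.pi;mm=9;me=0
    for f in np.linspace(.1,1,10):
        R1=R0@Ro.from_rotvec(rv*f).as_matrix();p1=p0+R0@(s*.25*f);q,e=ik(p1,R1,q);me=max(me,e);mm=min(mm,np.minimum(q-LIM[0],LIM[1]-q).min())
    save(p1,R1,q);print(name,s.tolist(),w.tolist(),"rows %.1f"%n,"err %.4f marg %.2f"%(me,mm),p1.round(3),q.round(2))
y,t=grasp(np.radians(-90),np.radians(25));G=np.c_[np.cross(y,t),y,t]
E
python3 - <<'E'
from plan import *
sync();c=np.array([.486,.3625,.049])
go([.486,.4625,.2],G,"W1");go(c-.11*t,G,"W2");go(c,G,"W3");go([.486,.3625,.16],G,"lift")
E
```

```text
W1 [0.485, 0.001, 0.046] [-0.0, -0.0979, 0.0] rows 4.1 err 0.0000 marg 0.16 [0.486 0.462 0.2  ] [ 0.91  1.22  0.39 -0.88  2.34  0.55]
W2 [0.378, -0.0, 0.178] [0.0, 0.0, 0.0] rows 2.1 err 0.0000 marg 0.17 [0.486 0.462 0.096] [ 0.91  1.32  0.44 -0.79  2.25  0.69]
W3 [0.0, -0.0, 0.44] [0.0, 0.0, 0.0] rows 2.2 err 0.0000 marg 0.27 [0.486 0.362 0.049] [ 0.83  1.14  0.91 -0.73  1.98  0.86]
lift [-0.402, -0.0, -0.188] [0.0, 0.0, 0.0] rows 2.2 err 0.0000 marg 0.26 [0.486 0.363 0.16 ] [ 0.83  0.99  0.92 -0.78  2.09  0.75]
```

Call:
play_rows:
  motion:
    - [[0.485, 0.001, 0.046, 0, -0.0979, 0, 1], [0.485, 0.001, 0.046, 0, -0.0979, 0, 1], [0.485, 0.001, 0.046, 0, -0.0979, 0, 1], [0.485, 0.001, 0.046, 0, -0.0979, 0, 1], [0.485, 0.001, 0.046, 0, -0.0979, 0, 1], [0.485, 0.001, 0.046, 0, -0.0979, 0, 1], [0.485, 0.001, 0.046, 0, -0.0979, 0, 1]]

```text
time_s: 30.75
ee_pos: [0.4869, 0.4617, 0.2009]
eef_rot: [3.14, 1.132, 1.569]
force: [-0.4, -0.2, 0.9]
grip_width: 0.094
grip_force: 0.0
```

Call:
play_rows:
  motion:
    - [[0.378, 0, 0.178, 0, 0, 0, 1], [0.378, 0, 0.178, 0, 0, 0, 1], [0.378, 0, 0.178, 0, 0, 0, 1], [0.378, 0, 0.178, 0, 0, 0, 1]]

```text
time_s: 31.15
ee_pos: [0.4866, 0.4613, 0.0974]
eef_rot: [3.14, 1.135, 1.569]
force: [-0.1, 1.0, 0.2]
grip_width: 0.0939
grip_force: 0.0
```

```bash
python3 - <<'E'
from m import *
for n in("scene","side"):
  c,W=snap(n,n+"5.png");cup(W,c["z_map"])
o=get_obs();print(o["ee_pos"],o["eef_rot"],o["grip_width"])
E
```

```text
cup top n 216 0.0918 (array([0.4876, 0.3626]), np.float64(0.0321), 156)
cup top n 192 0.0915 (array([0.4849, 0.363 ]), np.float64(0.0324), 121)
[0.48693541 0.4621856  0.09982615] [3.13288346 1.13142405 1.56229396] 0.09399005723316088
```

View pics/side5.png

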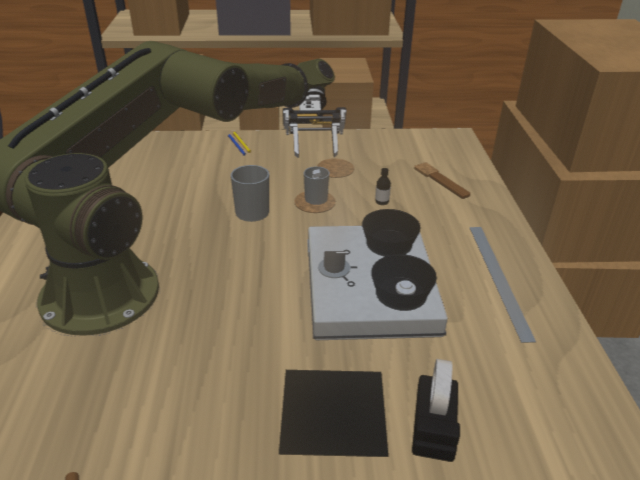

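The side view shows the hand behind the cup, with the fingers at (295,150) and (338,150). The cup is at (316,187) and a blank seems to show at its rim, so I'm looking closer.

```bash
python3 - <<'E'
from m import *
a=cv2.imread("pics/side5.png")[150:220,275:355];b=cv2.imread("pics/scene5.png")[230:300,415:495]
cv2.imwrite("pics/cc.png",np.hstack([cv2.resize(x,(400,350),interpolation=cv2.INTER_CUBIC) for x in(a,b)]))
c,W=snap("side");m=(np.hypot(W[...,0]-.486,W[...,1]-.3625)<.024)&(W[...,2]>.02)
P=W[m];print(len(P),np.histogram(P[:,2],bins=np.arange(.02,.1,.01)));Q=P[P[:,2]>.07];print(Q[:,:3].mean(0) if len(Q) else "")
E
```

```text
76 (array([ 1,  1,  0,  0,  0, 15, 28]), array([0.02, 0.03, 0.04, 0.05, 0.06, 0.07, 0.08, 0.09]))
[0.48470593 0.35428654 0.08669484]
```

View pics/cc.png

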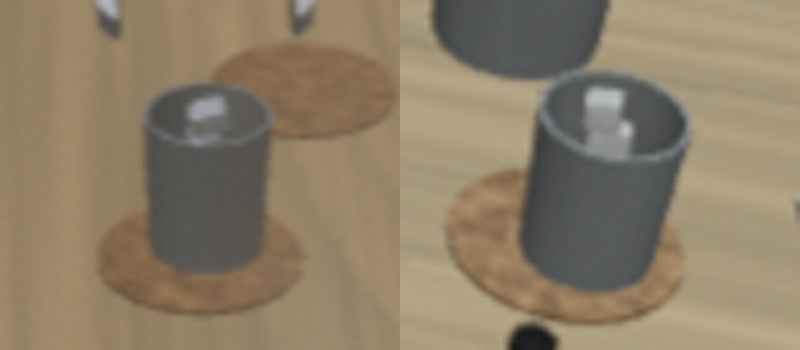

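The cup holds a stack of blanks reaching about rim height at (207,108). I'll grip gently, lift slightly, and tilt a little so the stack leans over inside the cup.

Call:
play_rows:
  motion:
    - [[0, 0, 0.1, 0, 0, 0, 1], [0, 0, 0.2, 0, 0, 0, 1], [0, 0, 0.3, 0, 0, 0, 1], [0, 0, 0.38, 0, 0, 0, 1], [0, 0, 0.44, 0, 0, 0, 1], [0, 0, 0.44, 0, 0, 0, 1], [0, 0, 0.44, 0, 0, 0, 0.7], [0, 0, 0.44, 0, 0, 0, 0.6], [0, 0, 0.44, 0, 0, 0, 0.5], [0, 0, 0.44, 0, 0, 0, 0.4]]
  grip_force: 10

```text
time_s: 32.3
ee_pos: [0.4859, 0.3623, 0.0496]
eef_rot: [3.142, 1.137, 1.571]
force: [-2.7, -0.0, 1.4]
grip_width: 0.0678
grip_force: 1.0
```

Call:
play_rows:
  motion:
    - [[0, 0, 0, 0, 0, 0, -1], [0, 0, 0, 0, 0, 0, -1], [0, 0, 0, 0, 0, 0, -1]]
  grip_force: 50

```text
time_s: 32.6
ee_pos: [0.486, 0.3621, 0.0497]
eef_rot: [3.141, 1.137, 1.57]
force: [-2.1, 2.0, 4.1]
grip_width: 0.0652
grip_force: 49.9
```

```bash
python3 - <<'E'
from m import *
from plan import *
c,W=snap("side");cup(W,c["z_map"]);o=get_obs();print(o["ee_pos"],o["grip_width"],o["grip_force"],o["force"])
go([.486,.3625,.079],G,"lift30")
u=np.array([np.cos(np.radians(15)),np.sin(np.radians(15)),0])
T=lambda a,psi=0:Ro.from_rotvec(u*np.radians(a)).as_matrix()@E('z',np.radians(psi))@G
go([.486,.3625,.10],T(14),"tilt")
E
```

```text
cup top n 217 0.0919 (array([0.4869, 0.3622]), np.float64(0.032), 125)
[0.48602333 0.36205808 0.04963698] 0.065285015576274 49.90131901984569 [-1.58837094  2.73226379  5.15850313]
lift30 [0.294, -0.0, 0.137] [0.0, 0.0, 0.0] rows 1.6 err 0.0000 marg 0.27 [0.486 0.363 0.079] [ 0.83  1.1   0.92 -0.74  2.01  0.84]
tilt [-0.077, -0.0, -0.036] [0.0043, 0.0376, -0.0091] rows 1.6 err 0.0000 marg 0.32 [0.486 0.363 0.1  ] [ 0.8   0.96  1.   -0.58  1.88  0.79]
```

```bash
cat >> plan.py <<'E'
u=np.array([np.cos(np.radians(15)),np.sin(np.radians(15)),0])
T=lambda a,psi=0:Ro.from_rotvec(u*np.radians(a)).as_matrix()@E('z',np.radians(psi))@G
E
python3 - <<'E'
from plan import *
save([.486,.3625,.049],G,get_obs()["qpos"])
go([.486,.3625,.079],G,"lift30");go([.486,.3625,.10],T(14),"tilt")
E
```

```text
lift30 [-0.109, 0.0, -0.051] [0.0, 0.0, 0.0] rows 0.6 err 0.0000 marg 0.30 [0.486 0.363 0.079] [ 0.83  1.1   0.92 -0.74  2.01  0.84]
tilt [-0.076, -0.0, -0.035] [0.0043, 0.0376, -0.0091] rows 1.6 err 0.0000 marg 0.32 [0.486 0.362 0.1  ] [ 0.8   0.96  1.   -0.58  1.88  0.79]
```

Call:
play_rows:
  motion:
    - [[-0.03, 0, -0.014, 0, 0, 0, -1], [-0.06, 0, -0.028, 0, 0, 0, -1], [-0.09, 0, -0.042, 0, 0, 0, -1], [-0.109, 0, -0.051, 0, 0, 0, -1], [-0.109, 0, -0.051, 0, 0, 0, -1]]

```text
time_s: 33.15
ee_pos: [0.4863, 0.3621, 0.0805]
eef_rot: [3.139, 1.135, 1.568]
force: [0.4, -0.0, -3.0]
grip_width: 0.0651
grip_force: 50.0
```

Call:
play_rows:
  motion:
    - [[-0.015, 0, -0.007, 0.0008, 0.0075, -0.0018, -1], [-0.03, 0, -0.014, 0.0017, 0.015, -0.0036, -1], [-0.045, 0, -0.021, 0.0026, 0.0225, -0.0054, -1], [-0.06, 0, -0.028, 0.0034, 0.03, -0.0072, -1], [-0.076, 0, -0.035, 0.0043, 0.0376, -0.0091, -1], [-0.076, 0, -0.035, 0.0043, 0.0376, -0.0091, -1], [-0.076, 0, -0.035, 0.0043, 0.0376, -0.0091, -1]]

```text
time_s: 33.85
ee_pos: [0.486, 0.3617, 0.1002]
eef_rot: [-3.041, 0.899, 1.656]
force: [-0.0, -0.7, -3.2]
grip_width: 0.0649
grip_force: 50.0
```

```bash
python3 - <<'E'
from m import *
for n in("side","scene"):
    c,W=snap(n,n+"6.png")
    m=(np.hypot(W[...,0]-.486,W[...,1]-.355)<.022)&(W[...,2]>.03);P=W[m];print(np.histogram(P[:,2],bins=np.arange(.03,.16,.01))[0])
a=cv2.imread("pics/side6.png")[120:220,265:365];b=cv2.imread("pics/scene6.png")[200:300,405:505]
cv2.imwrite("pics/cc6.png",np.hstack([cv2.resize(x,(400,400),interpolation=cv2.INTER_CUBIC) for x in(a,b)]))
o=get_obs();print(o["ee_pos"],o["grip_width"],o["force"])
E
```

```text
[ 0  2 35 44 41 31 14  2  1  2 15  0]
[ 0  2  9  4  1  0  0  0 30 21 15  0]
[0.48577441 0.3618301  0.09952451] 0.06572288206949833 [-0.1370956  -0.24532031 -3.17300297]
```

View pics/cc6.png

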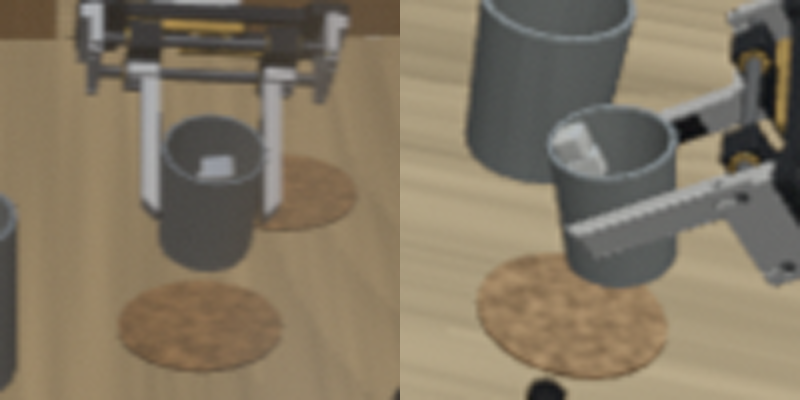

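The crop shows the stack now leaning on the cup wall, with all of it inside the cup. I'm planning the transfer and the pour.

```bash
python3 - <<'E'
from plan import *
go([.486,.3625,.21],T(14),"M1");go([.555,.24,.215],T(14,-15),"M2");go([.6236,.1204,.21],T(14,-30),"M3")
for a in(50,80,105,125,138):go([.6236,.1204,.185],T(a,-30),"tau%d"%a)
E
```

```text
M1 [-0.343, -0.028, -0.274] [-0.0, -0.0, -0.0] rows 2.2 err 0.0000 marg 0.42 [0.486 0.363 0.21 ] [ 0.8   0.85  0.94 -0.62  2.02  0.68]
M2 [-0.336, 0.271, 0.362] [0.0377, -0.0, 0.0176] rows 2.8 err 0.0000 marg 0.42 [0.555 0.24  0.215] [ 0.56  0.87  0.9  -0.61  2.09  0.64]
M3 [-0.26, 0.383, 0.299] [0.0378, -0.0, 0.0176] rows 2.8 err 0.0000 marg 0.40 [0.624 0.121 0.21 ] [ 0.32  1.01  0.68 -0.64  2.21  0.56]
tau50 [0.08, 0.018, 0.057] [0.0299, 0.0707, -0.0641] rows 4.2 err 0.0000 marg 0.45 [0.624 0.12  0.185] [ 0.19  0.98  0.68 -0.16  2.17  0.32]
tau80 [0.001, -0.0, -0.0] [0.0249, 0.0589, -0.0534] rows 3.5 err 0.0000 marg 0.41 [0.624 0.12  0.185] [0.06 1.02 0.64 0.22 2.24 0.12]
tau105 [-0.0, -0.0, -0.0] [0.0207, 0.0491, -0.0445] rows 2.9 err 0.0000 marg 0.37 [0.624 0.12  0.185] [-0.02  1.1   0.6   0.55  2.34 -0.  ]
tau125 [-0.0, -0.0, -0.0] [0.0166, 0.0393, -0.0356] rows 2.3 err 0.0000 marg 0.34 [0.624 0.12  0.185] [-0.06  1.19  0.57  0.83  2.44 -0.06]
tau138 [0.0, -0.0, -0.0] [0.0108, 0.0255, -0.0231] rows 1.5 err 0.0000 marg 0.33 [0.624 0.12  0.185] [-0.07  1.25  0.56  1.03  2.51 -0.08]
```

Call:
play_rows:
  motion:
    - [[-0.06, -0.005, -0.048, 0, 0, 0, -1], [-0.13, -0.01, -0.104, 0, 0, 0, -1], [-0.2, -0.016, -0.16, 0, 0, 0, -1], [-0.27, -0.022, -0.216, 0, 0, 0, -1], [-0.343, -0.028, -0.274, 0, 0, 0, -1], [-0.343, -0.028, -0.274, 0, 0, 0, -1]]

```text
time_s: 34.55
ee_pos: [0.4865, 0.3629, 0.2154]
eef_rot: [-3.05, 0.893, 1.649]
force: [-1.1, -0.1, -2.3]
grip_width: 0.0655
grip_force: 50.0
```

Call:
play_rows:
  motion:
    - [[-0.034, 0.027, 0.036, 0.0038, 0, 0.0018, -1], [-0.084, 0.068, 0.09, 0.009, 0, 0.0044, -1], [-0.134, 0.108, 0.145, 0.015, 0, 0.007, -1], [-0.185, 0.149, 0.199, 0.021, 0, 0.0097, -1], [-0.235, 0.19, 0.253, 0.026, 0, 0.0123, -1], [-0.286, 0.23, 0.308, 0.032, 0, 0.015, -1], [-0.336, 0.271, 0.362, 0.0377, 0, 0.0176, -1]]

```text
time_s: 35.25
ee_pos: [0.5555, 0.2378, 0.2146]
eef_rot: [-2.94, 0.915, 1.479]
force: [-0.6, 0.4, -2.5]
grip_width: 0.0652
grip_force: 50.0
```

Call:
play_rows:
  motion:
    - [[-0.039, 0.057, 0.045, 0.0057, 0, 0.0026, -1], [-0.078, 0.115, 0.09, 0.0113, 0, 0.0053, -1], [-0.117, 0.172, 0.135, 0.017, 0, 0.0079, -1], [-0.156, 0.23, 0.179, 0.0227, 0, 0.0106, -1], [-0.195, 0.287, 0.224, 0.0284, 0, 0.0132, -1], [-0.234, 0.345, 0.269, 0.034, 0, 0.0158, -1], [-0.26, 0.383, 0.299, 0.0378, 0, 0.0176, -1], [-0.26, 0.383, 0.299, 0.0378, 0, 0.0176, -1]]

```text
time_s: 36.05
ee_pos: [0.6242, 0.1171, 0.2091]
eef_rot: [-2.845, 0.943, 1.299]
force: [0.1, -0.2, -2.5]
grip_width: 0.0653
grip_force: 50.0
```

```bash
python3 - <<'E'
from m import *
c,W=snap("scene","s7.png");c,W=snap("side","d7.png")
a=cv2.imread("pics/d7.png")[110:350,260:480];b=cv2.imread("pics/s7.png")[130:370,200:420]
cv2.imwrite("pics/cc7.png",np.hstack([cv2.resize(x,(390,425),interpolation=cv2.INTER_CUBIC) for x in(a,b)]))
o=get_obs();print(o["ee_pos"],o["grip_width"],o["force"],o["time_s"])
E
```

```text
[0.62339748 0.11972562 0.20988039] 0.06558811676060741 [-0.13003911 -0.76180663 -2.95218395] 36.15
```

View pics/cc7.png

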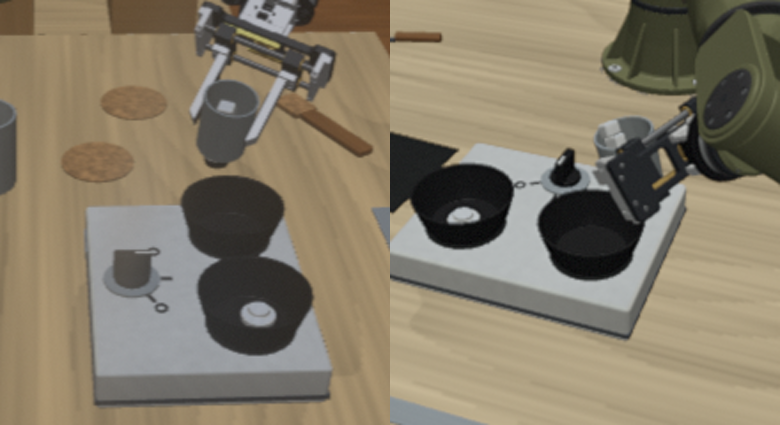

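Both views show the cup held above the far side of the left bowl, with the blanks inside and the casting undisturbed in the right bowl. I'm pouring slowly now.

Call:
play_rows:
  motion:
    - [[0.016, 0.004, 0.011, 0.006, 0.0141, -0.0128, -1], [0.032, 0.007, 0.023, 0.012, 0.0283, -0.0256, -1], [0.048, 0.011, 0.034, 0.018, 0.0424, -0.0385, -1], [0.064, 0.014, 0.046, 0.0239, 0.0566, -0.0513, -1], [0.08, 0.018, 0.057, 0.0299, 0.0707, -0.0641, -1], [0.08, 0.018, 0.057, 0.0299, 0.0707, -0.0641, -1]]

```text
time_s: 36.75
ee_pos: [0.6236, 0.1189, 0.1857]
eef_rot: [-2.523, 0.362, 1.506]
force: [-0.0, 0.1, -1.8]
grip_width: 0.0653
grip_force: 50.0
```

Call:
play_rows:
  motion:
    - [[0, 0, 0, 0.0025, 0.0059, -0.0053, -1], [0, 0, 0, 0.005, 0.0118, -0.0107, -1], [0, 0, 0, 0.0075, 0.0177, -0.016, -1], [0, 0, 0, 0.01, 0.0236, -0.0214, -1], [0, 0, 0, 0.0125, 0.0295, -0.0267, -1], [0, 0, 0, 0.0149, 0.0353, -0.032, -1], [0, 0, 0, 0.0174, 0.0412, -0.0374, -1], [0, 0, 0, 0.0199, 0.0471, -0.0427, -1], [0, 0, 0, 0.0224, 0.053, -0.0481, -1], [0, 0, 0, 0.0249, 0.0589, -0.0534, -1]]

```text
time_s: 37.75
ee_pos: [0.6232, 0.1211, 0.1857]
eef_rot: [-2.361, -0.133, 1.528]
force: [0.7, -0.1, -3.1]
grip_width: 0.0654
grip_force: 50.0
```

Call:
play_rows:
  motion:
    - [[0, 0, 0, 0.0021, 0.0049, -0.0045, -1], [0, 0, 0, 0.0041, 0.0098, -0.0089, -1], [0, 0, 0, 0.0062, 0.0147, -0.0134, -1], [0, 0, 0, 0.0083, 0.0196, -0.0178, -1], [0, 0, 0, 0.0104, 0.0246, -0.0223, -1], [0, 0, 0, 0.0124, 0.0295, -0.0267, -1], [0, 0, 0, 0.0145, 0.0344, -0.0312, -1], [0, 0, 0, 0.0166, 0.0393, -0.0356, -1], [0, 0, 0, 0.0186, 0.0442, -0.0401, -1], [0, 0, 0, 0.0207, 0.0491, -0.0445, -1]]

```text
time_s: 38.75
ee_pos: [0.6231, 0.1212, 0.1856]
eef_rot: [-2.211, -0.545, 1.476]
force: [0.3, 0.8, -1.6]
grip_width: 0.0655
grip_force: 49.9
```

Call:
play_rows:
  motion:
    - [[0, 0, 0, 0.0028, 0.0066, -0.0059, -1], [0, 0, 0, 0.0055, 0.0131, -0.0119, -1], [0, 0, 0, 0.0083, 0.0197, -0.0178, -1], [0, 0, 0, 0.0111, 0.0262, -0.0237, -1], [0, 0, 0, 0.0138, 0.0328, -0.0297, -1], [0, 0, 0, 0.0166, 0.0393, -0.0356, -1], [0, 0, 0, 0.0166, 0.0393, -0.0356, -1]]

```text
time_s: 39.45
ee_pos: [0.623, 0.1209, 0.1844]
eef_rot: [-2.021, -0.865, 1.349]
force: [-0.0, 0.5, -1.3]
grip_width: 0.0656
grip_force: 49.9
```

Call:
play_rows:
  motion:
    - [[0, 0, 0, 0.0054, 0.0127, -0.0115, -1], [0, 0, 0, 0.0108, 0.0255, -0.0231, -1], [0, 0, 0, 0.0108, 0.0255, -0.0231, -1], [0, 0, 0, 0.0108, 0.0255, -0.0231, -1], [0, 0, 0, 0.0108, 0.0255, -0.0231, -1]]

```text
time_s: 39.95
ee_pos: [0.6237, 0.1205, 0.1867]
eef_rot: [-1.818, -1.057, 1.181]
force: [-0.1, -0.4, -0.7]
grip_width: 0.0654
grip_force: 49.9
```

```bash
python3 - <<'E'
from m import *
c,W=snap("scene","s8.png");c,W=snap("side","d8.png")
a=cv2.imread("pics/d8.png")[110:350,260:480];b=cv2.imread("pics/s8.png")[130:370,200:420]
cv2.imwrite("pics/cc8.png",np.hstack([cv2.resize(x,(390,425),interpolation=cv2.INTER_CUBIC) for x in(a,b)]))
o=get_obs();print(o["ee_pos"],o["eef_rot"],o["grip_width"],o["force"],o["time_s"])
E
```

```text
[0.62371784 0.1202413  0.18679034] [-1.81671169 -1.05867935  1.17930233] 0.06523427418631987 [ 0.3320644  -0.58039367 -1.14237204] 40.05
```

View pics/cc8.png

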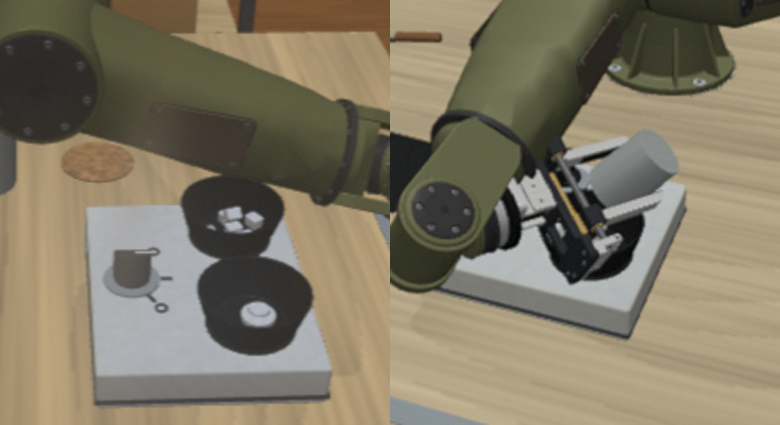

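The side crop shows the blanks in the left bowl at about (235,218) and the casting still in the right bowl. The cup is upside down and looks empty, so I'm turning it back and measuring the coaster.

```bash
python3 - <<'E'
from plan import *
for a,z in((90,.2),(40,.21),(0,.21)):go([.6236,.1204,z],T(a,-30),"tau%d"%a)
go([.555,.24,.215],T(0,-15),"mid");go([.486,.36,.2],G,"over")
E
```

```text
tau90 [0.053, -0.029, -0.007] [-0.0398, -0.0943, 0.0854] rows 5.6 err 0.0000 marg 0.33 [0.624 0.12  0.2  ] [0.03 1.04 0.61 0.36 2.3  0.08]
tau40 [0.012, -0.028, -0.025] [-0.0415, -0.0982, 0.089] rows 5.8 err 0.0000 marg 0.39 [0.624 0.12  0.21 ] [ 0.23  0.97  0.66 -0.3   2.2   0.38]
tau0 [-0.0, 0.0, -0.0] [-0.0332, -0.0786, 0.0712] rows 4.7 err 0.0000 marg 0.22 [0.624 0.12  0.21 ] [ 0.36  1.05  0.69 -0.82  2.24  0.65]
mid [0.099, -0.476, -0.26] [-0.0377, 0.0, -0.0176] rows 2.8 err 0.0000 marg 0.22 [0.555 0.24  0.215] [ 0.6   0.94  0.88 -0.8   2.17  0.7 ]
over [0.22, -0.391, -0.33] [-0.0378, 0.0, -0.0176] rows 2.8 err 0.0000 marg 0.24 [0.486 0.36  0.2  ] [ 0.83  0.94  0.91 -0.8   2.12  0.71]
```

Call:
play_rows:
  motion:
    - [[0.053, -0.029, -0.007, -0.0398, -0.0943, 0.0854, -1], [0.053, -0.029, -0.007, -0.0398, -0.0943, 0.0854, -1], [0.053, -0.029, -0.007, -0.0398, -0.0943, 0.0854, -1], [0.053, -0.029, -0.007, -0.0398, -0.0943, 0.0854, -1], [0.053, -0.029, -0.007, -0.0398, -0.0943, 0.0854, -1], [0.053, -0.029, -0.007, -0.0398, -0.0943, 0.0854, -1], [0.053, -0.029, -0.007, -0.0398, -0.0943, 0.0854, -1]]

```text
time_s: 40.75
ee_pos: [0.6237, 0.1212, 0.2032]
eef_rot: [-2.312, -0.299, 1.518]
force: [-0.2, -0.6, -1.9]
grip_width: 0.0652
grip_force: 50.0
```

Call:
play_rows:
  motion:
    - [[0.012, -0.028, -0.025, -0.0415, -0.0982, 0.089, -1], [0.012, -0.028, -0.025, -0.0415, -0.0982, 0.089, -1], [0.012, -0.028, -0.025, -0.0415, -0.0982, 0.089, -1], [0.012, -0.028, -0.025, -0.0415, -0.0982, 0.089, -1], [0.012, -0.028, -0.025, -0.0415, -0.0982, 0.089, -1], [0.012, -0.028, -0.025, -0.0415, -0.0982, 0.089, -1], [0.012, -0.028, -0.025, -0.0415, -0.0982, 0.089, -1]]

```text
time_s: 41.45
ee_pos: [0.623, 0.1216, 0.21]
eef_rot: [-2.586, 0.529, 1.484]
force: [-1.1, -0.3, -0.7]
grip_width: 0.0654
grip_force: 50.0
```

Call:
play_rows:
  motion:
    - [[0, 0, 0, -0.0332, -0.0786, 0.0712, -1], [0, 0, 0, -0.0332, -0.0786, 0.0712, -1], [0, 0, 0, -0.0332, -0.0786, 0.0712, -1], [0, 0, 0, -0.0332, -0.0786, 0.0712, -1], [0, 0, 0, -0.0332, -0.0786, 0.0712, -1], [0, 0, 0, -0.0332, -0.0786, 0.0712, -1]]

```text
time_s: 42.05
ee_pos: [0.6231, 0.1199, 0.2085]
eef_rot: [-3.13, 1.138, 1.057]
force: [0.5, -0.7, -2.3]
grip_width: 0.0655
grip_force: 50.0
```

Call:
play_rows:
  motion:
    - [[0.099, -0.476, -0.26, -0.0377, 0, -0.0176, -1], [0.099, -0.476, -0.26, -0.0377, 0, -0.0176, -1], [0.099, -0.476, -0.26, -0.0377, 0, -0.0176, -1], [0.099, -0.476, -0.26, -0.0377, 0, -0.0176, -1]]

```text
time_s: 42.45
ee_pos: [0.5531, 0.2432, 0.2165]
eef_rot: [-3.131, 1.131, 1.322]
force: [0.6, -0.3, -1.7]
grip_width: 0.0652
grip_force: 50.0
```

```bash
python3 - <<'E'
from m import *
for n in("scene","side"):
    c,W=snap(n,n+"9.png");f=c["frame"].astype(int)
    hsv=cv2.cvtColor(c["frame"],cv2.COLOR_RGB2HSV)
    m=(abs(W[...,2]-.004)<.006)&(np.hypot(W[...,0]-.486,W[...,1]-.353)<.075)
    # colour difference from table median
    t=np.median(c["frame"][m&(np.hypot(W[...,0]-.486,W[...,1]-.353)>.065)],0)
    k=m&(np.abs(f-t).sum(2)>70)
    P=W[k];print(n,t,k.sum(),P[:,:2].min(0),P[:,:2].max(0),cv2.minEnclosingCircle((P[:,:2]*1000).astype(np.float32)),np.median(P[:,2]))
    b=(np.hypot(W[...,0]-.636,W[...,1]-.074)<.05)&(c["frame"].min(2)>90)&(W[...,2]>.06)
    print("bright in bowl",b.sum(),list(s[4] for _,_,s,_ in cl(0,0,b,4)))
a=cv2.imread("pics/side9.png")[190:320,320:460];b=cv2.imread("pics/scene9.png")[210:310,260:380]
cv2.imwrite("pics/cc9.png",np.hstack([cv2.resize(x,(400,380),interpolation=cv2.INTER_CUBIC) for x in(a,b)]))
o=get_obs();print(o["ee_pos"],o["eef_rot"],o["grip_width"],o["force"])
E
```

```text
scene [173. 159. 129.] 976 [0.43061766 0.29995814] [0.5409408  0.40671326] ((485.4990539550781, 353.3569030761719), 55.65930938720703) 0.002615015371770335
bright in bowl 419 [np.int32(267), np.int32(149)]
side [145. 127.  99.] 247 [0.42978785 0.29394283] [0.53172553 0.40615238] ((475.9106140136719, 350.3634033203125), 56.5072021484375) 0.005278186320490819
bright in bowl 238 [np.int32(157), np.int32(71), np.int32(7)]
[0.55533141 0.23928996 0.21596913] [-3.13501064  1.13277486  1.31380579] 0.06543236581308774 [-0.07499286  0.00100665 -0.45027557]
```

View pics/cc9.png

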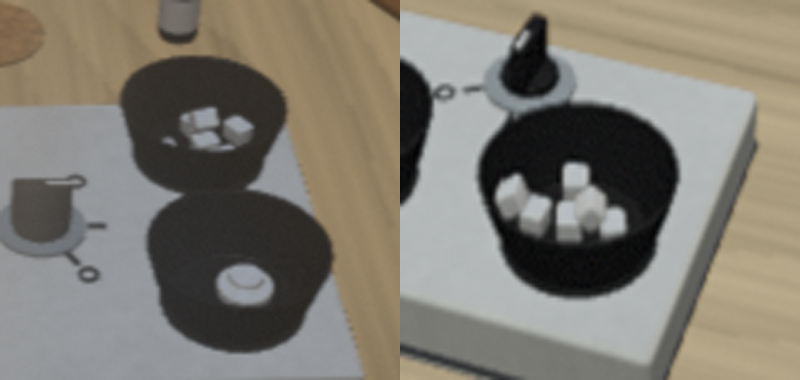

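The scene crop shows at least six blanks inside the left bowl, and the casting is untouched. I'm setting the cup back on the coaster, centred at (0.4855,0.353).

```bash
python3 - <<'E'
from plan import *
_,_,q=load();save([.555,.24,.215],T(0,-15),q)
g=np.array([.486,.355,.0495])
go(g+[0,0,.06],G,"over");go(g,G,"down");go(g-.11*t,G,"back");go(g-.11*t+[0,-.02,.17],G,"up")
D=E('z',np.pi/2)@E('x',np.pi)
go([.50,.36,.26],D,"lookcup")
E
```

```text
over [0.54, -0.386, -0.16] [-0.0378, 0.0, -0.0176] rows 3.4 err 0.0000 marg 0.25 [0.486 0.355 0.11 ] [ 0.83  1.04  0.95 -0.75  2.02  0.81]
down [0.218, 0.0, 0.102] [0.0, 0.0, -0.0] rows 1.2 err 0.0000 marg 0.29 [0.486 0.355 0.049] [ 0.83  1.13  0.94 -0.73  1.97  0.87]
back [-0.0, 0.0, -0.44] [0.0, 0.0, -0.0] rows 2.2 err 0.0000 marg 0.26 [0.486 0.455 0.096] [ 0.91  1.3   0.49 -0.78  2.23  0.71]
up [-0.651, 0.0, -0.215] [0.0, 0.0, -0.0] rows 3.4 err 0.0000 marg 0.12 [0.486 0.435 0.266] [ 0.89  1.08  0.51 -0.92  2.34  0.5 ]
lookcup [-0.104, 0.056, 0.281] [0.0, 0.1806, 0.0] rows 7.6 err 0.0000 marg 0.25 [0.5  0.36 0.26] [0.56 0.43 1.27 0.   1.45 0.56]
```

Call:
play_rows:
  motion:
    - [[0.54, -0.386, -0.16, -0.0378, 0, -0.0176, -1], [0.54, -0.386, -0.16, -0.0378, 0, -0.0176, -1], [0.54, -0.386, -0.16, -0.0378, 0, -0.0176, -1], [0.54, -0.386, -0.16, -0.0378, 0, -0.0176, -1], [0.54, -0.386, -0.16, -0.0378, 0, -0.0176, -1], [0.54, -0.386, -0.16, -0.0378, 0, -0.0176, -1], [0.54, -0.386, -0.16, -0.0378, 0, -0.0176, -1]]

```text
time_s: 43.25
ee_pos: [0.4878, 0.3529, 0.1114]
eef_rot: [3.139, 1.135, 1.565]
force: [-0.7, -0.8, -1.3]
grip_width: 0.0651
grip_force: 50.0
```

Call:
play_rows:
  motion:
    - [[0.06, 0, 0.028, 0, 0, 0, -1], [0.12, 0, 0.056, 0, 0, 0, -1], [0.17, 0, 0.08, 0, 0, 0, -1], [0.2, 0, 0.094, 0, 0, 0, -1], [0.212, 0, 0.099, 0, 0, 0, -1], [0.218, 0, 0.102, 0, 0, 0, -1], [0.218, 0, 0.102, 0, 0, 0, -1], [0.218, 0, 0.102, 0, 0, 0, -1]]

```text
time_s: 44.05
ee_pos: [0.4862, 0.3544, 0.0503]
eef_rot: [3.14, 1.136, 1.57]
force: [-0.2, 0.3, -0.1]
grip_width: 0.0651
grip_force: 50.0
```

Call:
play_rows:
  motion:
    - [[0, 0, 0, 0, 0, 0, 0.5], [0, 0, 0, 0, 0, 0, 0.7], [0, 0, 0, 0, 0, 0, 1], [0, 0, 0, 0, 0, 0, 1], [0, 0, 0, 0, 0, 0, 1], [0, 0, 0, 0, 0, 0, 1]]

```text
time_s: 44.65
ee_pos: [0.4861, 0.3542, 0.0499]
eef_rot: [-3.142, 1.137, 1.571]
force: [-0.5, 0.2, 0.0]
grip_width: 0.094
grip_force: 0.0
```

```bash
python3 - <<'E'
from m import *
for n in("side","scene"):
  c,W=snap(n);cup(W,c["z_map"],(.486,.355))
o=get_obs();print(o["ee_pos"],o["eef_rot"],o["grip_width"],o["force"])
E
```

```text
cup top n 164 0.0887 (array([0.4874, 0.3551]), np.float64(0.0323), 123)
cup top n 167 0.0855 (array([0.49  , 0.3545]), np.float64(0.0323), 160)
[0.48607395 0.35419448 0.04982921] [-3.14131755  1.13672998  1.5711602 ] 0.09390344385314832 [0.0365032  0.05326975 0.30567664]
```

Call:
play_rows:
  motion:
    - [[0, 0, -0.15, 0, 0, 0, 1], [0, 0, -0.3, 0, 0, 0, 1], [0, 0, -0.44, 0, 0, 0, 1], [0, 0, -0.44, 0, 0, 0, 1]]

```text
time_s: 45.15
ee_pos: [0.4855, 0.4575, 0.0979]
eef_rot: [3.133, 1.132, 1.566]
force: [0.8, 0.7, 0.6]
grip_width: 0.0942
grip_force: 0.0
```

Call:
play_rows:
  motion:
    - [[-0.651, 0, -0.215, 0, 0, 0, 1], [-0.651, 0, -0.215, 0, 0, 0, 1], [-0.651, 0, -0.215, 0, 0, 0, 1], [-0.651, 0, -0.215, 0, 0, 0, 1], [-0.651, 0, -0.215, 0, 0, 0, 1]]

```text
time_s: 45.65
ee_pos: [0.4865, 0.4335, 0.2701]
eef_rot: [3.133, 1.132, 1.562]
force: [-0.3, -0.6, -0.4]
grip_width: 0.0935
grip_force: 0.0
```

Call:
play_rows:
  motion:
    - [[-0.104, 0.056, 0.281, 0, 0.1806, 0, 0], [-0.104, 0.056, 0.281, 0, 0.1806, 0, 0], [-0.104, 0.056, 0.281, 0, 0.1806, 0, 0], [-0.104, 0.056, 0.281, 0, 0.1806, 0, 0], [-0.104, 0.056, 0.281, 0, 0.1806, 0, 0], [-0.104, 0.056, 0.281, 0, 0.1806, 0, 0], [-0.104, 0.056, 0.281, 0, 0.1806, 0, 0], [-0.104, 0.056, 0.281, 0, 0.1806, 0, 0], [-0.104, 0.056, 0.281, 0, 0.1806, 0, 0]]

```text
time_s: 46.55
ee_pos: [0.5001, 0.3574, 0.2595]
eef_rot: [-3.14, -0.001, 1.566]
force: [-0.4, 0.7, 0.8]
grip_width: 0.0469
grip_force: 0.0
```

```bash
python3 - <<'E'
from m import *
c,W=snap("wrist","wcup.png")
o=get_obs();print(o["ee_pos"],o["eef_rot"])
m=np.hypot(W[...,0]-.485,W[...,1]-.355)<.024
z=W[m][:,2];print("cup interior z",np.percentile(z,[1,50,90,99]).round(4),"bright",(c["frame"][m].min(1)>150).sum(),m.sum())
E
```

```text
[0.4999056  0.35787124 0.25934801] [-3.13945575  0.00375563  1.56732218]
cup interior z [0.0079 0.3114 0.366  0.3679] bright 0 7731
```

Call:
play_rows:
  motion:
    - [[-0.82, 0.06, -0.06, 0, 0, 0, 0], [-0.82, 0.06, -0.06, 0, 0, 0, 0], [-0.82, 0.06, -0.06, 0, 0, 0, 0], [-0.82, 0.06, -0.06, 0, 0, 0, 0], [-0.82, 0.06, -0.06, 0, 0, 0, 0]]

```text
time_s: 47.1
ee_pos: [0.5152, 0.1511, 0.275]
eef_rot: [-3.139, 0.005, 1.567]
force: [0.0, 0.3, 0.6]
grip_width: 0.0473
grip_force: 0.0
```

Call:
play_rows:
  motion:
    - [[-0.82, 0.06, -0.06, 0, 0, 0, 0], [-0.82, 0.06, -0.06, 0, 0, 0, 0], [-0.82, 0.06, -0.06, 0, 0, 0, 0], [-0.82, 0.06, -0.06, 0, 0, 0, 0], [-0.82, 0.06, -0.06, 0, 0, 0, 0], [-0.82, 0.06, -0.06, 0, 0, 0, 0], [-0.82, 0.06, -0.06, 0, 0, 0, 0]]

```text
time_s: 47.8
ee_pos: [0.5302, -0.0489, 0.2903]
eef_rot: [-3.139, 0.002, 1.572]
force: [-0.0, 0.5, 0.6]
grip_width: 0.0469
grip_force: 0.0
```

```bash
python3 - <<'E'
from m import *
c,W=snap("wrist","wsel.png");o=get_obs();print(o["ee_pos"])
def foot(W,z,f,n):
    m=(W[...,2]>.096)&(W[...,2]<.112)&(np.hypot(W[...,0]-.506,W[...,1]+.011)<.035)&(z>0)
    P=W[m]
    if len(P)<20: print(n,len(P));return
    r=cv2.minAreaRect((P[:,:2]*1000).astype(np.float32));print(n,len(P),r)
    b=m&(f.min(2)>130);B=W[b];print(" white",b.sum(),B.mean(0) if b.any() else "",B.min(0) if b.any() else "",B.max(0) if b.any() else "")
foot(W,c["z_map"],c["frame"],"wrist")
for n in("side","scene"):
    c,W=snap(n);foot(W,c["z_map"],c["frame"],n);cup(W,c["z_map"],(.486,.355))
E
```

```text
[ 0.53019563 -0.04866031  0.29055335]
wrist 652 ((502.0023193359375, -10.663671493530273), (14.088794708251953, 43.30949020385742), 87.68768310546875)
 white 64 [ 0.51324675 -0.0107907   0.1080101 ] [ 0.50505065 -0.012124    0.10651178] [ 0.52259028 -0.00911622  0.10944908]
side 162 ((504.11212158203125, -10.995553970336914), (18.53656578063965, 42.187950134277344), 88.11305236816406)
 white 9 [ 0.51382255 -0.00842859  0.10713101] [ 0.48372333 -0.01091835  0.10395254] [ 0.52541419 -0.00127226  0.10877275]
cup top n 160 0.0881 (array([0.4877, 0.3553]), np.float64(0.0321), 134)
scene 91 ((507.4493408203125, -10.229569435119629), (14.14344596862793, 43.738121032714844), 84.9493179321289)
 white 10 [ 0.51855768 -0.01288182  0.10451432] [ 0.50905718 -0.0187666   0.10120489] [ 0.52659141 -0.00945109  0.10692906]
cup top n 167 0.0863 (array([0.4903, 0.3545]), np.float64(0.0322), 157)
```

View pics/wsel.png

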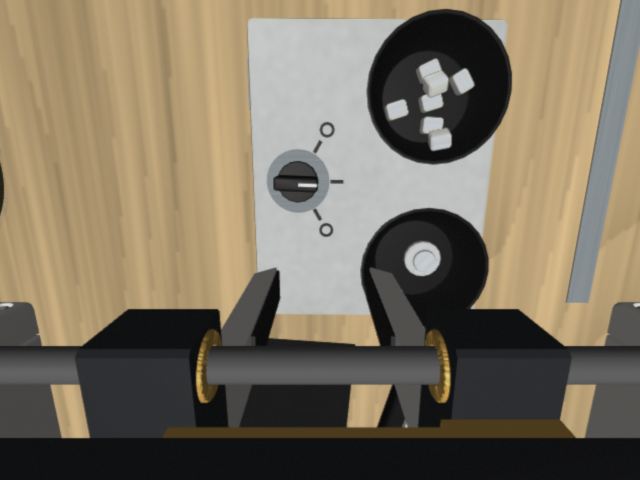

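The wrist view shows seven blanks in the left bowl at (397..462, 70..139) and the casting at (422,258) in the right bowl. The selector is at (297,183) with its pointer at the middle mark. Seven matches two from the cup plus five strays.

Call:
play_rows:
  motion:
    - [[0.151, -0.098, 0.2, 0, 0, 0.2, 0], [0.151, -0.098, 0.2, 0, 0, 0.2, 0], [0.151, -0.098, 0.2, 0, 0, 0.2, 0], [0.151, -0.098, 0.2, 0, 0, 0.2, 0], [0.151, -0.098, 0.2, 0, 0, 0.2, 0], [0.151, -0.098, 0.2, 0, 0, 0.2, 0], [0.151, -0.098, 0.2, 0, 0, 0.2, 0], [0.151, -0.098, 0.2, 0, 0, 0.2, 0], [0.151, -0.098, 0.2, 0, 0, 0.2, 0], [0.151, -0.098, 0.2, 0, 0, 0.2, 0]]

```text
time_s: 48.95
ee_pos: [0.5056, -0.0118, 0.2411]
eef_rot: [3.14, 0.001, 0.315]
force: [0.5, 0.0, -0.1]
grip_width: 0.047
grip_force: 0.0
```

Call:
play_rows:
  motion:
    - [[0, 0, 0.3, 0, 0, 0.05, 0], [0, 0, 0.3, 0, 0, 0.05, 0], [0, 0, 0.3, 0, 0, 0.05, 0], [0, 0, 0.3, 0, 0, 0.05, 0], [0, 0, 0.3, 0, 0, 0.05, 0], [0, 0, 0.3, 0, 0, 0.05, 0]]

```text
time_s: 49.55
ee_pos: [0.5063, -0.0127, 0.1676]
eef_rot: [3.139, -0.002, 0.003]
force: [0.5, -1.0, -0.8]
grip_width: 0.0474
grip_force: 0.0
```

```bash
python3 - <<'E'
from plan import *
sync();o=get_obs();print(o["ee_pos"],o["eef_rot"],o["qpos"].round(2))
y0=np.array([0,-1.,0]);D=E('z',0)@E('x',np.pi)
go([.5055,-.011,.098],D,"down")
for a in(30,60.2):go([.5055,-.011,.098],E('z',np.radians(a))@D,"turn")
E
```

```text
[ 0.50625907 -0.01274604  0.16763152] [ 3.13937207e+00 -2.34708530e-03  2.86093150e-03] [-0.1   0.26  1.71 -0.    1.17  1.47]
down [-0.004, -0.008, 0.279] [0.0004, -0.0004, 0.0005] rows 1.4 err 0.0000 marg 0.74 [ 0.505 -0.011  0.098] [-0.09  0.35  1.78  0.    1.02  1.48]
turn [0.0, 0.0, -0.0] [-0.0001, 0.0, -0.0834] rows 3.5 err 0.0000 marg 0.74 [ 0.505 -0.011  0.098] [-0.09  0.35  1.78 -0.    1.02  0.95]
turn [-0.0, 0.0, -0.0] [0.0, 0.0, -0.0839] rows 3.5 err 0.0000 marg 0.74 [ 0.505 -0.011  0.098] [-0.09  0.35  1.78 -0.    1.02  0.43]
```

Call:
play_rows:
  motion:
    - [[-0.004, -0.006, 0.14, 0, 0, 0, 0], [-0.004, -0.006, 0.279, 0, 0, 0, 0], [-0.004, -0.006, 0.279, 0, 0, 0, 0], [-0.004, -0.006, 0.279, 0, 0, 0, -0.5], [-0.004, -0.006, 0.279, 0, 0, 0, -1], [-0.004, -0.006, 0.279, 0, 0, 0, -1], [-0.004, -0.006, 0.279, 0, 0, 0, -1], [-0.004, -0.006, 0.279, 0, 0, 0, -1]]
  grip_force: 50

```text
time_s: 50.35
ee_pos: [0.505, -0.0101, 0.0974]
eef_rot: [-3.141, -0.001, -0.0]
force: [-1.1, 8.1, 5.9]
grip_width: 0.0138
grip_force: 49.9
```

Call:
play_rows:
  motion:
    - [[0, 0, 0, 0, 0, -0.02, -1], [0, 0, 0, 0, 0, -0.04, -1], [0, 0, 0, 0, 0, -0.06, -1], [0, 0, 0, 0, 0, -0.08, -1], [0, 0, 0, 0, 0, -0.1, -1], [0, 0, 0, 0, 0, -0.12, -1], [0, 0, 0, 0, 0, -0.14, -1], [0, 0, 0, 0, 0, -0.155, -1], [0, 0, 0, 0, 0, -0.167, -1], [0, 0, 0, 0, 0, -0.167, -1]]

```text
time_s: 51.35
ee_pos: [0.5039, -0.0083, 0.0974]
eef_rot: [-3.138, -0.002, 1.052]
force: [-10.2, 26.7, 15.9]
grip_width: 0.0139
grip_force: 50.0
```

Call:
play_rows:
  motion:
    - [[0, 0, 0, 0, 0, 0, -1], [0, 0, 0, 0, 0, 0, -1], [0, 0, 0, 0, 0, 0, -0.1], [0, 0, 0, 0, 0, 0, -0.1], [0, 0, 0, 0, 0, 0, -0.1], [0, 0, -0.2, 0, 0, 0, -0.1], [0, 0, -0.4, 0, 0, 0, -0.1], [0, 0, -0.8, 0, 0, 0, -0.1], [0, 0, -0.8, 0, 0, 0, -0.1], [0, 0, -0.8, 0, 0, 0, -0.1]]

```text
time_s: 52.35
ee_pos: [0.5062, -0.0114, 0.3031]
eef_rot: [3.131, -0.003, 1.049]
force: [0.6, -0.5, 0.5]
grip_width: 0.0423
grip_force: 0.0
```

```bash
cat > sel.py <<'E'
from m import *
for n in("wrist","side","scene"):
    c,W=snap(n,n+"F.png")
    m=(W[...,2]>.1)&(W[...,2]<.114)&(np.hypot(W[...,0]-.506,W[...,1]+.011)<.027)&(c["z_map"]>0)
    P=W[m]
    if len(P)>20: print(n,len(P),cv2.minAreaRect((P[:,:2]*1000).astype(np.float32)))
    b=m&(c["frame"].min(2)>130);B=W[b]
    if len(B): print(" white",len(B),B.mean(0))
    if n!="wrist": cup(W,c["z_map"],(.486,.355))
o=get_obs();print(o["ee_pos"],o["eef_rot"],o["time_s"])
E
python3 sel.py
```

```text
wrist 555 ((501.768310546875, -10.04487419128418), (43.43891906738281, 13.609176635742188), 60.11388397216797)
 white 68 [5.07716161e-01 2.07035335e-04 1.07704930e-01]
side 115 ((503.85125732421875, -10.420330047607422), (50.07087707519531, 15.345803260803223), 57.630184173583984)
 white 6 [0.51120129 0.00250571 0.10782125]
cup top n 122 0.0883 (array([0.4869, 0.3541]), np.float64(0.0319), 98)
scene 73 ((506.8826599121094, -10.912792205810547), (44.295326232910156, 15.10730266571045), 59.292362213134766)
 white 6 [ 0.51005979 -0.00168434  0.1055794 ]
cup top n 152 0.0855 (array([0.4899, 0.3545]), np.float64(0.0323), 149)
[ 0.50443268 -0.01122604  0.29564287] [3.14132194e+00 2.15814874e-03 1.04909951e+00] 52.5
```

View pics/wristF.png

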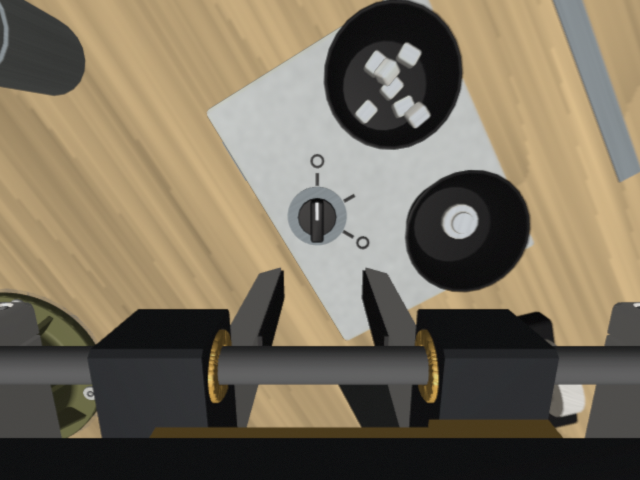

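The wrist view shows the pointer at (317,210), aligned with the left mark at (317,180) and measured at about 60°. Seven blanks are in the left bowl, the casting is in place, and the cup is upright on its coaster.

```bash
python3 -c "
from station import workorder
print(workorder.hand_in())"
```

```text
the job is handed in; nothing more can be done
None
```

I handed the job in at about 52.5 s. All seven blanks are in the left bowl, the casting is still in the right bowl, the selector points to the left mark, and the empty cup stands upright on its coaster; no verdict came back.

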